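# Unpack the candle holder at the flea-market stall

### The job

Swing both flaps of the carton open so that they lean well outwards, past upright, then lift the wooden candle holder out and lay it down on its side on the bare table top, letting go of it. Then take it up again and stand it upright, foot down, in the middle of the display block that is empty, and let go. Do not drop it, and leave the vase, the tin and the bowl where they stand.

Things in the scene. Friction and masses are not known exactly. Their poses are not given: they have to be found in the camera images.
- carton: Open cardboard carton, fixed to the table, 210 mm long (its x), 172 mm wide (its y), 75 mm high, walls and floor 5 mm thick. Origin: centre of its underside; z up. Its mouth is partly covered by two flaps hinged on the two long rims. It stands on the robot's left.
- flap_a (a joint): Angle of the flap on the carton's +y long rim (rad): 0 = level, shut over the mouth; 1.57 = upright; 2.6 = its stop, leaning far outwards. Starts partly raised, between 0.6 and 1.2. The crease is a little stiff, so the flap stays at any angle it is left; about 0.5 N square to it at its edge moves it.
- flap_b (a joint): The same for the flap on the carton's -y long rim.
- flap_a_hinge (a point): Middle of flap_a's hinge line, which runs along the carton's x axis, 83.5 mm to the +y side of the carton's centre line and 75.5 mm above the table. The flap is a cardboard panel 200 mm long, 60 mm deep from hinge to free edge, 4 mm thick.
- flap_a_edge (a point): Middle of flap_a's free edge, half-way through its thickness, 60 mm from the hinge.
- flap_b_hinge (a point): Middle of flap_b's hinge line, 83.5 mm to the -y side of the carton's centre line, 75.5 mm above the table; same panel as flap_a.
- flap_b_edge (a point): Middle of flap_b's free edge, half-way through its thickness, 60 mm from the hinge.
- holder_mid (a point): Dark wooden candle holder, 180 mm tall, 0.17 to 0.35 kg: square foot 66 x 66 x 18 mm, square shaft 30 x 30 mm from 18 to 150 mm above the underside (sides parallel to the foot's; a 40 mm collar on the foot), round cup 44 mm across, 30 mm high on top. This point: on its axis half-way up, 90 mm from the underside; z points from foot to cup, x and y are square to the foot's sides.
- holder_cup (a point): Centre of the candle holder's top face, 180 mm from the foot's underside. It starts lying on its side in the carton, roughly along its length, cup towards the carton's +x end. Lying on a flat surface it rests on a side of the foot and the cup's rim: holder_mid is then about 28 mm above that surface, and the axis slopes down 4 degrees towards the cup.
- block_free_top (a point): Centre of the top face of the empty display block: light wood, fixed, 104 x 104 mm and 40 mm high, in a row of three like it on the robot's right, about 160 mm apart from centre to centre, in any of the three places. The goal place; z up.
- block_vase: Display block like the empty one (104 x 104 x 40 mm, fixed), with the vase on it. Origin: centre of its underside.
- block_tin: Display block like the empty one, with the tin on it. Origin: centre of its underside.
- vase_mid (a point): White ceramic vase, loose, 120 mm high, at most 68 mm across, standing on its block. This point: its centre, half-way up. To be left alone.
- tin_mid (a point): Brass tin with a knobbed lid, loose, 112 mm high, 70 mm across, standing on its block. This point: its centre, half-way up. To be left alone.
- bowl_mid (a point): Turned wooden bowl, loose, 90 mm across the rim, 55 mm high, standing on the table in front of the blocks. This point: its centre, half-way up. To be left alone.
Mind the look-alikes: they are no part of the job. Of the things shaped like the part that bears holder_mid, the dark wooden one is meant.

How it is judged:
On the way, in this order (a step that is already met when the one before it is completed fails the run):
1. both flaps are swung open past upright (over 103 degrees) while the candle holder still lies in the carton (value of joint each of flap_a, flap_b above 1.8 rad and height (world z) of holder_mid below 0.05 m and horizontal distance between holder_mid and carton below 0.05 m), for 0.1 s.
2. the candle holder lies on its side on the bare table top, clear of the carton, let go and at rest (height (world z) of holder_mid below 0.045 m and angle between holder_mid's own z axis and vertical between 1.4 and 1.75 rad and horizontal distance between holder_mid and carton above 0.1 m and contact force between the fingers and holder below 0.05 N and linear speed of holder below 0.03 m/s), for 0.2 s.
At the end, for the whole second after the job is handed in: The candle holder stands upright (within 4.5 degrees), foot down, on the empty display block, its axis within 18 mm of the block's centre, let go and at rest; both carton flaps are still open past 103 degrees; vase, tin and bowl have not been moved over 30 mm or tipped (horizontal distance between holder_mid and block_free_top below 0.018 m and z of holder_mid in the frame of block_free_top between 0.085 and 0.095 m and angle between holder_mid's own z axis and vertical below 0.08 rad and linear speed of holder below 0.02 m/s and contact force between each of the arm, the fingers and holder below 0.05 N and value of joint each of flap_a, flap_b above 1.8 rad); the robot touches nothing.
It fails at once if the vase is moved over 30 mm or tipped (distance of vase_mid from where it was at the start of the episode above 0.03 m or angle between vase_mid's own z axis and vertical above 0.35 rad).
It fails at once if the tin is moved over 30 mm or tipped (distance of tin_mid from where it was at the start of the episode above 0.03 m or angle between tin_mid's own z axis and vertical above 0.35 rad).
It fails at once if the bowl is moved over 30 mm or tipped (distance of bowl_mid from where it was at the start of the episode above 0.03 m or angle between bowl_mid's own z axis and vertical above 0.35 rad).
It fails at once if the candle holder is dropped (moves faster than 0.6 m/s while not held) (contact force between the fingers and holder below 0.05 N and linear speed of holder above 0.6 m/s).
It also fails if it takes over 72 s, if anything falls off the work surface, if the arm or the gripper's body presses on something with over 40 N, if the wrist force passes 120 N, or if a joint passes its speed limit or range.

### The arm

A 6-joint arm with a two-finger parallel gripper is mounted at the origin on the work surface. World frame = base frame: x ahead of the robot, y to its left, z up, the work surface at z = 0. Lengths are in m, angles in rad, forces in N, time in s.
With the tool pointing down it reaches from about 0.35 to 0.8 m from the base axis. Payload 7.3 kg.
Tool frame: the origin (TCP) lies midway between the tips of the shut fingers; the grasp point (between the pads) lies 19 mm behind it; z points along the fingers, y is the direction in which the jaws open and shut (so a half turn about z gives the same grasp; the last joint's range is limited). The gripper opens to 85 mm and grips with 20 to 120 N. Pads are 22 mm wide; open, the fingers measure 114 mm over their backs; the gripper's body (76 mm by 85 mm) begins 54 mm behind the grasp point. The pads swing forward as they close: fully open they stand 13 mm farther back than shut.
Start: joints at [1.119, 0.342, 1.524, -0, 1.275, -0.146], TCP at [0.158, 0.501, 0.231] pointing down, gripper open.
Joint ranges: [-2.53, 2.53], [-0.77, 2.02], [0.04, 2.7], [-1, 4.14], [0.28, 2.66], [-3.11, 3.11]. Speed limits (rad/s): [2.57, 2.57, 3.14, 3.14, 3.14, 3.14].

### API

Orientations are given as a unit quaternion [w, x, y, z].
In Python, from rig import r gives the robot as it stands.
- The arm moves only by the tool step_arm, never from a script. Its argument "series" is a list of rows, each a list of 7 numbers: the shift along the tool's x, y, z each as a share of 250 mm, from -1 to 1, then the turn, a rotation vector about the tool's x, y, z each as a share of 2 pi rad, from -1 to 1, then the opening, from 0 (shut) to 1 (fully open). A call has 1 to 8 rows; each row is the pose to reach, as a shift and turn from the pose measured when the call began, along the tool's axes at that moment, turning the shorter way round; what a row does not reach only later rows make up. A row lasts 1/12 s, in which the tool goes at most 41.7 mm and 7.16 degrees, less where a joint would pass 70% of its speed; a pose out of reach is approached as far as the arm can. A call with a number of a shift or a turn outside -1 to 1 is refused whole. A call with a gripper value outside its range is refused whole. The fingers move at their own pace and stop on an object; the grip force is fixed at half the most. Time passes only in rows, so rows that repeat a pose let the fingers close. It gives the time, the measured TCP pose, the force and the opening at its end, in the units of the state.
- r.state(): the state, without advancing time (a new reading comes with each control period).
- r.capture(name): name is "scene" or "side" or "wrist"; returns (picture, depth): 384x512x3 uint8, red, green, blue; 384x512 float32, m along the optical axis (not along the pixel's ray), 0 where there is no reading.
- r.camera_params(name): a dict with "fov_y" (degrees; the focal length in pixels is half the picture's height over the tangent of half this angle, whatever the lens; pixels are square), "cx", "cy" (the principal point, pixels), "pose" (4x4, takes a point from camera to world coordinates); the wrist camera has in their place "mount" (4x4, takes a point from camera to tool coordinates, whose origin is the TCP and whose axes are the flange's). Camera axes: x right, y down, z forward; pixel columns grow to the right and rows downward; lengths in m; the calibration is good to about 2 mm. A picture is of the moment at which its call begins: read the wrist's pose just before it. camera_params takes no time and is no camera call.
- r.hand_in(): hands the job in, once; it reports no verdict.
The state is a dict: "time": time; "joints": joint angles; "qvel": joint speeds; "effort": joint torques, N m; "eef_pos": TCP position; "tcp_rot": TCP orientation; "force": force on the tool from outside, world axes, zero at the start; "torque": the same for the moment, N m; "width": opening from 0.0 (shut) to 1.0 (fully open).
Only numpy, scipy, OpenCV 4.12 (cv2) and the standard library are available. Lean on these libraries where they do the work, as an engineer would, in place of code of your own. Each camera call takes 0.05 s, during which the arm holds its last target.

## Working session

There is one attempt and no reset: what is moved stays moved. The work goes in short steps, Python scripts to look and compute and a tool call to move; the robot and the scene stay as the last step left them, time stands still between calls to the robot, and variables do not carry over. Pictures are saved under pics/ and viewed, and the job is handed in when it is done.

Besides the shell and the picture viewer there is one more tool, called after "Call:" as a command line: name --pt "numbers of a row" for each row, then --argument value for the rest. step_arm: Moves the arm, as the interface text tells. Its arguments: {"type":"object","properties":{"series":{"type":"array"}},"required":["series"]}

```bash
ls; mkdir -p pics; python3 - <<'E'
from rig import r
import cv2,numpy as np
s=r.state();print({k:np.round(v,3).tolist() for k,v in s.items()})
for n in ["scene","side","wrist"]:
    p=r.camera_params(n);print(n,{k:np.round(v,4).tolist() for k,v in p.items()})
    im,d=r.capture(n)
    np.savez(f"pics/{n}0.npz",im=im,d=d)
    cv2.imwrite(f"pics/{n}0.png",im[:,:,::-1])
E
```

```text
pics
{'time': 0.0, 'joints': [1.119, 0.343, 1.525, 0.0, 1.275, -0.146], 'qvel': [0.0, 0.001, -0.001, 0.0, 0.0, 0.001], 'effort': [0.001, -43.367, -24.601, -0.0, 0.008, 0.0], 'eef_pos': [0.158, 0.5, 0.231], 'tcp_rot': [-0.0, 0.152, 0.988, -0.001], 'force': [0.312, 0.684, -0.217], 'torque': [-0.059, -0.043, -0.073], 'width': 0.999}
scene {'fov_y': 53.6475, 'cx': 256.5632, 'cy': 189.838, 'pose': [[-0.7678, 0.5081, -0.3902, 1.0661], [0.6406, 0.614, -0.461, 0.771], [0.0053, -0.6039, -0.797, 1.1574], [0.0, 0.0, 0.0, 1.0]]}
side {'fov_y': 50.3702, 'cx': 253.9799, 'cy': 195.3003, 'pose': [[0.9609, -0.1539, 0.2302, 0.2031], [-0.2764, -0.5823, 0.7645, -1.0174], [0.0164, -0.7983, -0.6021, 1.035], [0.0, 0.0, 0.0, 1.0]]}
wrist {'fov_y': 66.7376, 'cx': 261.6812, 'cy': 191.2689, 'mount': [[0.0009, -0.9446, -0.3283, 0.0851], [1.0, 0.0011, -0.0004, -0.0004], [0.0007, -0.3283, 0.9446, -0.1417], [0.0, 0.0, 0.0, 1.0]]}
```

View pics/scene0.png

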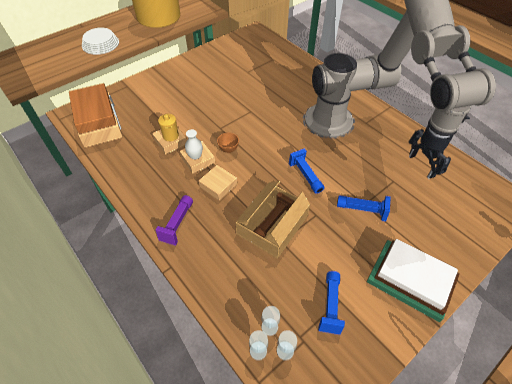

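View pics/side0.png

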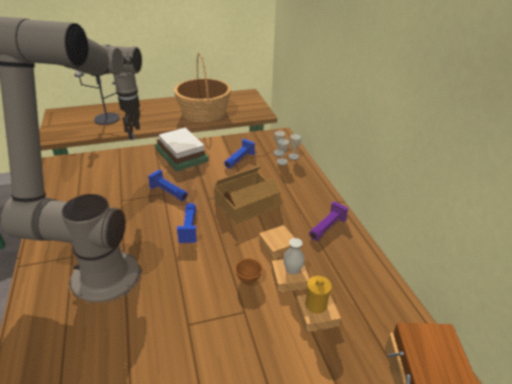

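View pics/wrist0.png

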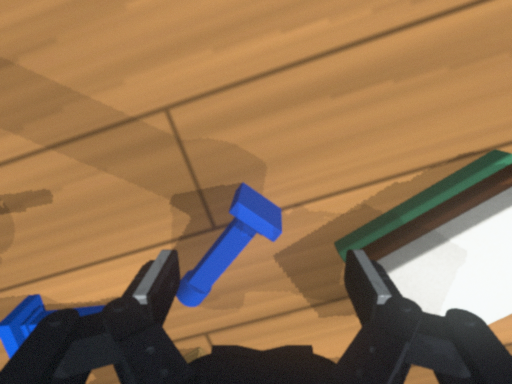

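The scene view shows the carton at about (275,218), with the dark holder inside it. The empty block is at (218,182), the vase at (194,145), the tin at (168,128) and the bowl at (228,142). Next I'll build helpers and measure.

```bash
cat > h.py <<'E'
import numpy as np,cv2
from rig import r
from scipy.spatial.transform import Rotation as R
def K(n):
    p=r.camera_params(n);f=192/np.tan(np.radians(p['fov_y'])/2);return f,p['cx'],p['cy']
def toolT(s=None):
    s=s or r.state();q=s['tcp_rot'];T=np.eye(4);T[:3,:3]=R.from_quat([q[1],q[2],q[3],q[0]]).as_matrix();T[:3,3]=s['eef_pos'];return T
def pose(n,s=None):
    p=r.camera_params(n)
    return np.array(p['pose']) if n!='wrist' else toolT(s)@np.array(p['mount'])
def cloud(n,d,P):
    f,cx,cy=K(n);v,u=np.mgrid[:384,:512]
    X=np.stack([(u-cx)/f*d,(v-cy)/f*d,d],-1);return X@P[:3,:3].T+P[:3,3]
def ray(n,u,v,z,P):
    f,cx,cy=K(n);D=P[:3,:3]@np.array([(u-cx)/f,(v-cy)/f,1]);o=P[:3,3];return o+D*(z-o[2])/D[2]
def proj(n,X,P):
    f,cx,cy=K(n);c=(np.asarray(X)-P[:3,3])@P[:3,:3];return np.stack([c[...,0]/c[...,2]*f+cx,c[...,1]/c[...,2]*f+cy],-1)
def look(n,tag,box=None,sc=1):
    s=r.state();im,d=r.capture(n);np.savez(f"pics/{tag}.npz",im=im,d=d,P=pose(n,s))
    o=im[:,:,::-1]
    if box:o=o[box[1]:box[3],box[0]:box[2]]
    cv2.imwrite(f"pics/{tag}.png",cv2.resize(o,None,fx=sc,fy=sc,interpolation=cv2.INTER_CUBIC));return im,d,pose(n,s)
def rel(pos,Rm=None,s=None):
    """numbers for the move: shift/250mm, turn/2pi in the tool frame"""
    T=toolT(s);sh=T[:3,:3].T@(np.asarray(pos)-T[:3,3])/.25
    rv=np.zeros(3) if Rm is None else R.from_matrix(T[:3,:3].T@Rm).as_rotvec()/(2*np.pi)
    return np.round(sh,3),np.round(rv,4)
def down(yaw):
    """tool z down, tool y (jaw) along direction yaw"""
    y=np.array([np.cos(yaw),np.sin(yaw),0]);z=np.array([0,0,-1.]);return np.stack([np.cross(y,z),y,z],1)
E
python3 - <<'E'
from h import *
for n,b in [("scene",(130,90,340,280)),("side",(180,120,370,350))]:
    a=np.load(f"pics/{n}0.npz");im=a['im'][b[1]:b[3],b[0]:b[2],::-1]
    cv2.imwrite(f"pics/{n}0c.png",cv2.resize(im,None,fx=3 if n=="scene" else 2.5,fy=3 if n=="scene" else 2.5,interpolation=cv2.INTER_CUBIC))
    X=cloud(n,a['d'],pose(n));print(n,(a['d']==0).mean(),[np.round(X[v,u],3).tolist() for u,v in ([(218,178),(200,163),(168,147),(193,137),(228,137),(272,186),(250,240),(290,225),(297,210),(340,180)] if n=="scene" else [(278,240),(290,281),(320,320),(294,243),(249,270),(320,282),(245,174),(225,195),(330,250)])])
E
```

```text
scene 0.003814697265625 [[0.596, -0.01, 0.042], [0.603, -0.12, 0.035], [0.652, -0.278, 0.031], [0.598, -0.151, 0.151], [0.432, -0.164, 0.036], [0.5, 0.185, 0.108], [0.662, 0.261, 0.015], [0.553, 0.337, 0.093], [0.499, 0.312, 0.102], [0.22, 0.274, 0.003]]
side 0.0037892659505208335 [[0.593, -0.028, 0.04], [0.57, -0.215, 0.038], [0.602, -0.379, 0.041], [0.591, -0.171, 0.158], [0.463, -0.114, 0.013], [0.61, -0.33, 0.148], [0.569, 0.333, 0.089], [0.463, 0.242, 0.067], [0.773, -0.087, 0.0]]
```

View pics/scene0c.png

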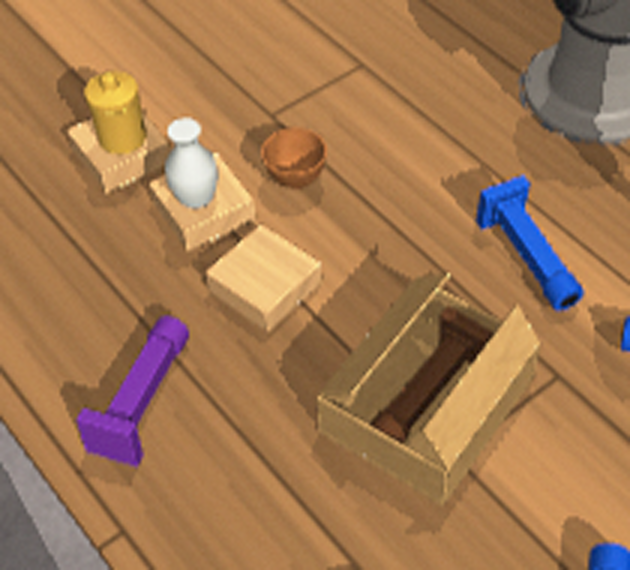

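View pics/side0c.png

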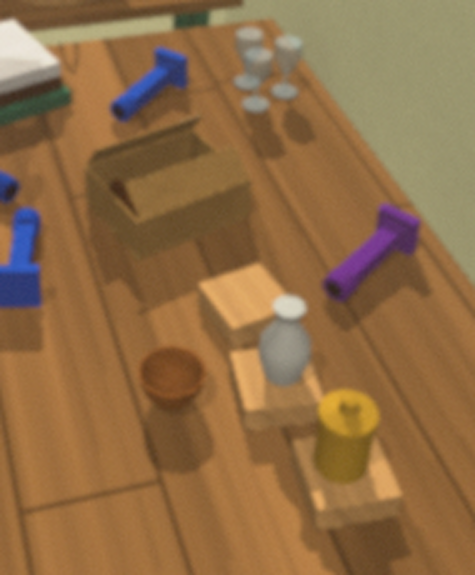

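The crop shows the holder with its foot towards the robot and its cup towards +x. One flap (the robot's left one) leans over the mouth, and the right one is seen nearly edge-on. I'll fit the carton and block poses from the clouds.

```bash
python3 - <<'E'
from h import *
out=np.zeros((600,800,3),np.uint8);zb=np.full((600,800),-1.)
# top view: x up?  u=(y)->left ; 1px=1.5mm, x 0.2..0.9, y -0.55..0.6
pts=[]
for n in ["scene","side"]:
    a=np.load(f"pics/{n}0.npz");X=cloud(n,a['d'],pose(n));x=X.reshape(-1,3);c=a['im'].reshape(-1,3)
    m=(x[:,0]>.2)&(x[:,0]<1.0)&(abs(x[:,1])<.55)&(x[:,2]>-.02)&(x[:,2]<.3);x=x[m];c=c[m];pts.append(np.hstack([x,c]))
    for p,q in zip(x,c):
        u=int(400-p[1]*720);v=int(590-(p[0]-.2)*720)
        if 0<=u<799 and 0<=v<599 and p[2]>zb[v,u]:
            zb[v:v+2,u:u+2]=p[2];out[v:v+2,u:u+2]=q[::-1]
cv2.imwrite("pics/top.png",out)
P=np.vstack(pts);np.save("pics/pts.npy",P)
# free block top
for nm,cx,cy in [("free",.59,-.02),("vase",.59,-.175),("tin",.62,-.33)]:
    m=(abs(P[:,0]-cx)<.09)&(abs(P[:,1]-cy)<.085)&(abs(P[:,2]-.04)<.005)&(P[:,3]>150)
    q=P[m,:2];print(nm,m.sum(),cv2.minAreaRect((q*1000).astype(np.float32)),P[m,2].mean())
m=(P[:,3]-P[:,5]>5)&(abs(P[:,0]-.53)<.2)&(abs(P[:,1]-.25)<.17)&(P[:,2]>.02)
q=P[m]
print(m.sum(),q[:,:3].min(0),q[:,:3].max(0))
for lo,hi in [(.02,.06),(.065,.08),(.08,.13)]:
    k=q[(q[:,2]>lo)&(q[:,2]<hi)];print(lo,hi,len(k),cv2.minAreaRect((k[:,:2]*1000).astype(np.float32)))
E
```

```text
free 1116 ((598.7968139648438, -13.911399841308594), (110.7904052734375, 110.110107421875), 11.387181282043457) 0.03913832660715115
vase 760 ((584.820068359375, -171.0731201171875), (112.29801177978516, 106.0193099975586), 83.2930908203125) 0.03933495052109218
tin 746 ((615.23974609375, -327.7635498046875), (113.7938232421875, 106.0943832397461), 85.75395202636719) 0.03931388663804066
4828 [0.42676408 0.13756811 0.02011157] [0.67864287 0.36753425 0.12936267]
0.02 0.06 1800 ((553.0789794921875, 251.72396850585938), (217.87762451171875, 180.2291717529297), 16.121440887451172)
0.065 0.08 762 ((553.1404418945312, 251.905029296875), (218.8045196533203, 179.93919372558594), 16.217477798461914)
0.08 0.13 2047 ((552.7649536132812, 253.4920654296875), (204.62681579589844, 176.42330932617188), 15.616415023803711)
```

View pics/top.png

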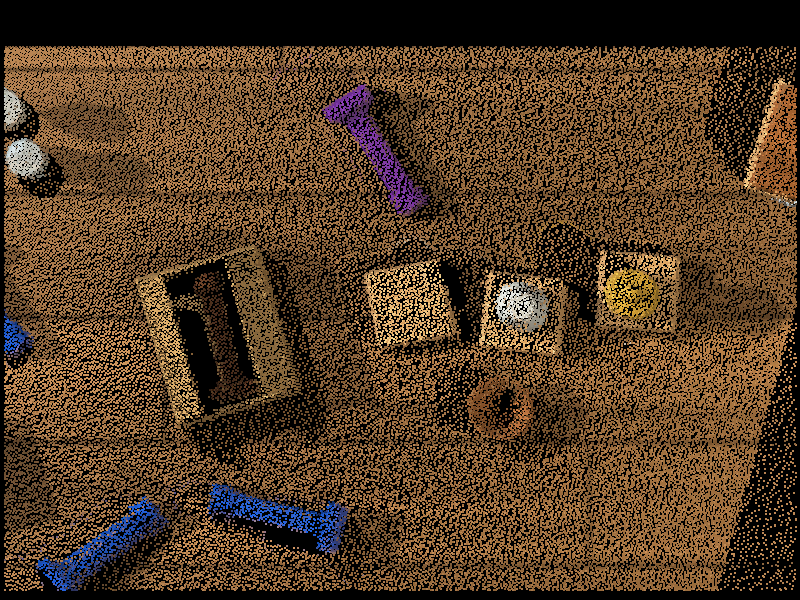

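```bash
python3 - <<'E'
from h import *
P=np.load("pics/pts.npy")
c=np.array([.553,.252]);a=np.radians(16.1)
def loc(p):
    d=p[:,:2]-c;return np.c_[d@[np.cos(a),np.sin(a)],d@[-np.sin(a),np.cos(a)],p[:,2]]
L=loc(P);m=(abs(L[:,0])<.115)&(abs(L[:,1])<.13)&(L[:,2]>.004)
L=L[m];C=P[m,3:]
# flap points per side, middle in x
for s in (1,-1):
    k=(abs(L[:,0])<.09)&(L[:,1]*s>0.01)&(L[:,2]>.085)
    q=L[k];
    y=q[:,1]*s;z=q[:,2]
    ang=np.arctan2(z-.0755,.0835-y)
    print(s,k.sum(),np.median(ang),ang.std(),"top z",np.percentile(z,99),"y",np.percentile(y,[2,98]))
# dark holder
br=C.sum(1)
k=(br<200)&(L[:,2]<.075)&(abs(L[:,1])<.078)&(abs(L[:,0])<.1)&(C[:,0]-C[:,1]>12)&(C[:,1]<60)
q=L[k];print(k.sum());
for x0 in np.arange(-.1,.1,.02):
    w=q[(q[:,0]>=x0)&(q[:,0]<x0+.02)]
    if len(w)>3:print(round(x0,2),len(w),np.round(np.percentile(w[:,1],[3,50,97]),3),np.round(np.percentile(w[:,2],[5,50,95]),3))
T=toolT();print(T.round(3))
# outer walls check
for n,ax,s in [("x+",0,1),("x-",0,-1),("y+",1,1),("y-",1,-1)]:
    k=(L[:,2]>.02)&(L[:,2]<.065)&(L[:,ax]*s>(.097 if ax==0 else .078)+0.0)
    print(n,k.sum(),np.median(L[k,ax]) if k.sum() else None)
E
```

```text
1 750 1.0820146151021723 0.14944723682212338 top z 0.12706224413111364 y [0.0499479  0.08320709]
-1 866 0.7703885067311587 0.1247641198877897 top z 0.11850233414510068 y [0.03692863 0.07755058]
553
-0.1 44 [-0.029  0.004  0.028] [0.063 0.07  0.074]
-0.08 143 [-0.027  0.008  0.032] [0.029 0.059 0.073]
-0.06 50 [-0.014  0.004  0.015] [0.031 0.05  0.054]
-0.04 49 [-0.013  0.002  0.014] [0.029 0.048 0.053]
-0.02 55 [-0.014  0.004  0.012] [0.024 0.048 0.052]
0.0 51 [-0.015  0.002  0.012] [0.025 0.046 0.05 ]
0.02 55 [-0.017 -0.001  0.011] [0.026 0.044 0.05 ]
0.04 49 [-0.018  0.001  0.009] [0.024 0.043 0.048]
0.06 45 [-0.021 -0.004  0.014] [0.031 0.047 0.051]
0.08 12 [-0.021 -0.011  0.01 ] [0.039 0.047 0.049]
[[-0.954  0.301 -0.001  0.158]
 [ 0.301  0.954 -0.001  0.5  ]
 [ 0.    -0.001 -1.     0.231]
 [ 0.     0.     0.     1.   ]]
x+ 343 0.10628611480091739
x- 267 -0.10483724955182842
y+ 488 0.08447207304181602
y- 434 -0.08440515297312544
```

Findings:
- **Carton:** centre (0.553, 0.252), yaw 16.1°.
- **Flaps:** a is at about 1.05 rad and b at about 0.78 rad.
- **Holder:** lies along the carton axis, with the top of the foot edge at z 0.071, which matches the expected 66 + 5 mm.
- **Free block:** centre (0.599, -0.014).

Now I'll move above the carton with the fingers shut, jaw along the carton's x.

```bash
cat >> h.py <<'E'
CC=np.array([.553,.252]);CA=np.radians(16.1)
def cart(x,y,z): return np.r_[CC+x*np.array([np.cos(CA),np.sin(CA)])+y*np.array([-np.sin(CA),np.cos(CA)]),z]
E
python3 - <<'E'
from h import *
print(rel(cart(0,0,.2),down(CA)))
E
```

```text
(array([-1.806, -0.471,  0.123]), array([-2.000e-04,  1.000e-04,  1.566e-01]))
```

Call:
step_arm --pt "-0.95 -0.25 0.1 0 0 0.157 0" --pt "-0.95 -0.25 0.1 0 0 0.157 0" --pt "-0.95 -0.25 0.1 0 0 0.157 0" --pt "-0.95 -0.25 0.1 0 0 0.157 0" --pt "-0.95 -0.25 0.1 0 0 0.157 0" --pt "-0.95 -0.25 0.1 0 0 0.157 0" --pt "-0.95 -0.25 0.1 0 0 0.157 0" --pt "-0.95 -0.25 0.1 0 0 0.157 0"

```text
time: 0.82
eef_pos: [0.3674, 0.3675, 0.205]
tcp_rot: [-0.0, 0.606, 0.795, -0.001]
force: [-0.8, -0.3, -0.3]
width: -0.004
```

```bash
cat >> h.py <<'E'
import json
def log():
    s=r.state();open('pics/kin.jsonl','a').write(json.dumps({k:np.asarray(s[k]).tolist() for k in('joints','eef_pos','tcp_rot')})+"\n")
    print('t',round(float(s['time']),2),'q',np.round(s['joints'],3),'p',np.round(s['eef_pos'],4),'F',np.round(s['force'],1),'w',round(float(s['width']),3));return s
E
python3 - <<'E'
from h import *
log();print(rel(cart(0,0,.2),down(CA)))
E
```

```text
t 0.82 q [ 6.380e-01  3.560e-01  1.579e+00 -1.000e-03  1.209e+00  3.710e-01] p [0.3674 0.3675 0.205 ] F [-0.8 -0.3 -0.3] w -0.004
(array([-0.642,  0.594,  0.02 ]), array([-0.0003,  0.0002, -0.0021]))
```

Call:
step_arm --pt "-0.64 0.595 0.02 0 0 -0.002 0" --pt "-0.64 0.595 0.02 0 0 -0.002 0" --pt "-0.64 0.595 0.02 0 0 -0.002 0" --pt "-0.64 0.595 0.02 0 0 -0.002 0" --pt "-0.64 0.595 0.02 0 0 -0.002 0" --pt "-0.64 0.595 0.02 0 0 -0.002 0" --pt "-0.64 0.595 0.02 0 0 -0.002 0"

```text
time: 1.4
eef_pos: [0.5555, 0.25, 0.1988]
tcp_rot: [-0.0, 0.603, 0.798, -0.002]
force: [-0.3, 0.1, -1.6]
width: 0.002
```

```bash
python3 - <<'E'
from h import *
log();print(rel(cart(0,0,.1),down(CA)),rel(cart(0,.094,.1),down(CA)))
look("wrist","w1")
E
```

```text
t 1.4 q [ 0.298  0.524  1.325 -0.002  1.295  0.023] p [0.5555 0.25   0.1988] F [-0.3  0.1 -1.6] w 0.002
(array([ 0.011, -0.006,  0.395]), array([-0.0004,  0.0003, -0.0008])) (array([ 0.387, -0.008,  0.395]), array([-0.0004,  0.0003, -0.0008]))
```

View pics/w1.png

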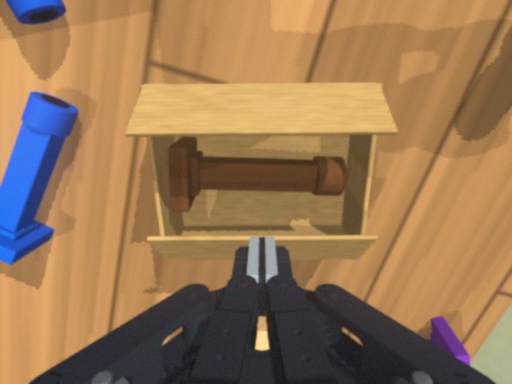

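The wrist view confirms it. Flap a is at the top of the image (rows 85–135) and flap b is beneath the fingers. The holder lies from (180,175) to (335,175). Now I'll go down and sweep flap a.

Call:
step_arm --pt "0.01 0 0.395 0 0 0 0" --pt "0.01 0 0.395 0 0 0 0" --pt "0.01 0 0.395 0 0 0 0" --pt "0.1 0 0.395 0 0 0 0" --pt "0.2 0 0.395 0 0 0 0" --pt "0.3 0 0.395 0 0 0 0" --pt "0.39 0 0.395 0 0 0 0" --pt "0.39 0 0.395 0 0 0 0"

```text
time: 2.12
eef_pos: [0.5232, 0.3498, 0.1003]
tcp_rot: [-0.001, 0.6, 0.8, -0.002]
force: [-0.2, -1.2, -0.3]
width: -0.001
```

```bash
python3 - <<'E'
from h import *
log();look("scene","s2",(220,130,340,270),4)
print(rel(cart(0,-.094,.1),down(CA)))
E
```

```text
t 2.12 q [4.670e-01 6.520e-01 1.382e+00 1.000e-03 1.111e+00 1.840e-01] p [0.5232 0.3498 0.1003] F [-0.2 -1.2 -0.3] w -0.001
(array([-0.777,  0.004,  0.002]), array([-0.0007,  0.0001,  0.0003]))
```

View pics/s2.png

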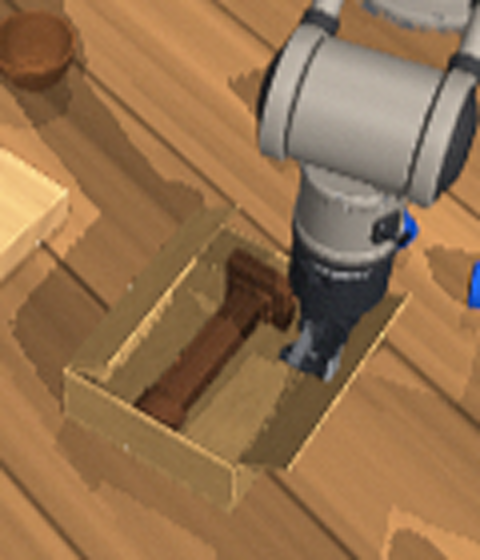

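Flap a now leans outwards past upright. Next is flap b, swept the other way.

Call:
step_arm --pt "-0.15 0 0 0 0 0 0" --pt "-0.3 0 0 0 0 0 0" --pt "-0.42 0 0 0 0 0 0" --pt "-0.52 0 0 0 0 0 0" --pt "-0.61 0 0 0 0 0 0" --pt "-0.7 0 0 0 0 0 0" --pt "-0.78 0 0 0 0 0 0" --pt "-0.78 0 0 0 0 0 0"

```text
time: 2.83
eef_pos: [0.5787, 0.1571, 0.1007]
tcp_rot: [-0.001, 0.602, 0.799, -0.002]
force: [-0.1, 0.8, 0.0]
width: -0.002
```

```bash
python3 - <<'E'
from h import *
log();print(rel(cart(0,-.06,.22),down(CA+np.pi/2)))
E
```

```text
t 2.83 q [ 0.139  0.604  1.476 -0.003  1.066 -0.14 ] p [0.5787 0.1571 0.1007] F [-0.1  0.8  0. ] w -0.002
(array([ 0.152,  0.004, -0.478]), array([-0.0008, -0.0003, -0.2502]))
```

Call:
step_arm --pt "0.1 0 0 0 0 0 0" --pt "0.15 0 -0.15 0 0 0.05 0" --pt "0.15 0 -0.3 0 0 0.1 0" --pt "0.2 0 -0.48 0 0 0.25 0" --pt "0.38 0 -0.6 0 0 0.25 0.5" --pt "0.38 0 -0.6 0 0 0.25 0.7" --pt "0.38 0 -0.6 0 0 0.25 1" --pt "0.38 0 -0.6 0 0 0.25 1"

```text
time: 3.5
eef_pos: [0.552, 0.2505, 0.252]
tcp_rot: [0.0, 0.884, 0.467, -0.001]
force: [-0.1, -0.6, -0.0]
width: 0.565
```

Call:
step_arm --pt "0 0 0 0 0 0.13 1" --pt "0 0 0 0 0 0.13 1" --pt "0 0 0 0 0 0.13 1" --pt "0 0 0 0 0 0.13 1"

```text
time: 3.83
eef_pos: [0.5509, 0.2511, 0.252]
tcp_rot: [0.001, 0.972, 0.233, -0.002]
force: [-0.2, 0.3, 0.4]
width: 1.001
```

```bash
python3 - <<'E'
from h import *
s=log();T=toolT(s);print(T.round(3))
look("wrist","w3");look("scene","s3",(220,130,340,270),4);look("side","d3",(190,140,310,240),4)
E
```

```text
t 3.83 q [ 3.020e-01  4.810e-01  1.248e+00 -1.000e-03  1.416e+00  1.403e+00] p [0.5509 0.2511 0.252 ] F [-0.2  0.3  0.4] w 1.001
[[ 0.892  0.453 -0.003  0.551]
 [ 0.453 -0.892 -0.002  0.251]
 [-0.004  0.001 -1.     0.252]
 [ 0.     0.     0.     1.   ]]
```

View pics/w3.png

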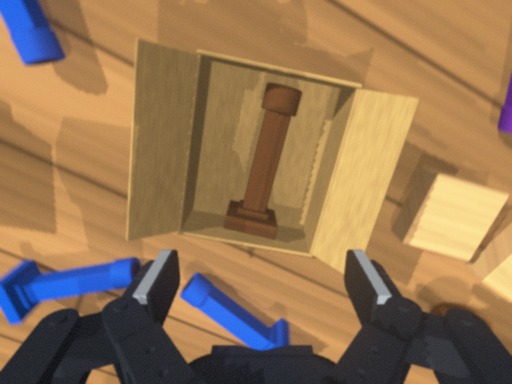

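View pics/s3.png

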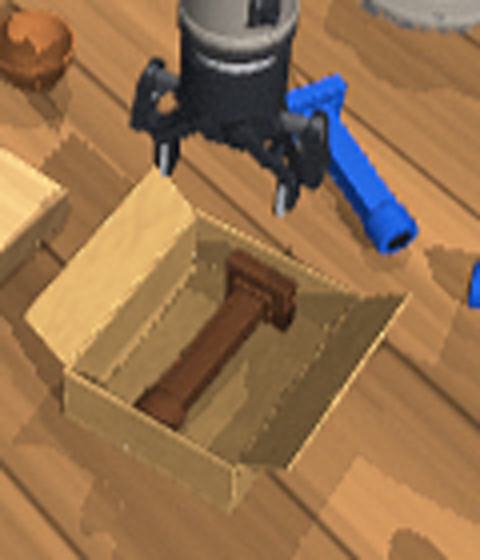

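View pics/d3.png

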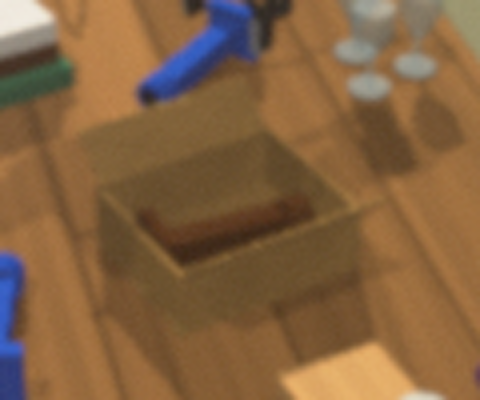

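Both flaps lean outwards. The wrist view shows the holder from its foot at (250,218) to its cup at (281,98). I'll measure both precisely.

```bash
cat > meas.py <<'E'
from h import *
def loc(p):
    d=p[...,:2]-CC;return np.stack([d@[np.cos(CA),np.sin(CA)],d@[-np.sin(CA),np.cos(CA)],p[...,2]],-1)
def flaps(tag,n):
    a=np.load(f"pics/{tag}.npz");X=cloud(n,a['d'],a['P']);L=loc(X).reshape(-1,3)
    for s in (1,-1):
        k=(abs(L[:,0])<.085)&(L[:,1]*s>.085)&(L[:,1]*s<.15)&(L[:,2]>.085)&(L[:,2]<.14)
        q=L[k];print(s,k.sum(),np.median(np.arctan2(q[:,2]-.0755,.0835-q[:,1]*s)))
def holder(tag,n,roi,zs):
    "shaft axis from colour mask edges, roi world box [x0,x1,y0,y1]; zs=shaft top plane"
    a=np.load(f"pics/{tag}.npz");X=cloud(n,a['d'],a['P']);im=a['im'].astype(int)
    m=(im[...,0]-im[...,2]>15)&(im[...,0]<135)&(im[...,1]<75)&(X[...,0]>roi[0])&(X[...,0]<roi[1])&(X[...,1]>roi[2])&(X[...,1]<roi[3])&(X[...,2]>zs)
    return X,m,a
E
python3 - <<'E'
from meas import *
flaps("w3","wrist");flaps("s3","scene")
X,m,a=holder("w3","wrist",[.42,.68,.15,.35],.035)
im=a['im'][:,:,::-1].copy();im[m]=(0,255,0);cv2.imwrite("pics/m3.png",im)
q=X[m];L=loc(q);print(m.sum())
for x0 in np.arange(-.11,.1,.02):
    w=L[(L[:,0]>=x0)&(L[:,0]<x0+.02)]
    if len(w)>3:print(round(x0,2),len(w),np.round(np.percentile(w[:,1],[3,50,97]),4),np.round(np.percentile(w[:,2],[5,50,95]),3))
# shaft top-face points
k=(abs(L[:,0])<.05)&(abs(L[:,1])<.03)
sh=L[k];b=np.polyfit(sh[:,0],sh[:,1],1);print("axis slope deg",np.degrees(np.arctan(b[0])),"y at 0",b[1]); print("xrange",np.percentile(L[:,0],[.5,99.5]))
E
```

```text
1 7273 2.433524574023742
-1 6478 2.3564339836818955
1 394 2.447368659078273
-1 534 2.3237698582716173
4310
-0.09 683 [-0.0306  0.0095  0.0815] [0.041 0.067 0.072]
-0.07 383 [-0.02    0.0037  0.0817] [0.041 0.052 0.065]
-0.05 189 [-0.0163 -0.0001  0.0818] [0.038 0.05  0.064]
-0.03 287 [-0.0166  0.0396  0.0819] [0.041 0.049 0.318]
-0.01 921 [-0.0508 -0.0418  0.0818] [0.046 0.278 0.327]
0.01 815 [-0.0697 -0.0407  0.0819] [0.045 0.279 0.328]
0.03 223 [-0.0209 -0.0123  0.0821] [0.04  0.045 0.061]
0.05 382 [-0.0275 -0.0123  0.0821] [0.038 0.045 0.057]
0.07 367 [-0.0285 -0.0154  0.0157] [0.037 0.045 0.29 ]
0.09 58 [-0.0149  0.0451  0.0714] [0.045 0.057 0.069]
axis slope deg -3.7455307633074124 y at 0 -0.010590230609143877
xrange [-0.08598621  0.10036867]
```

View pics/m3.png

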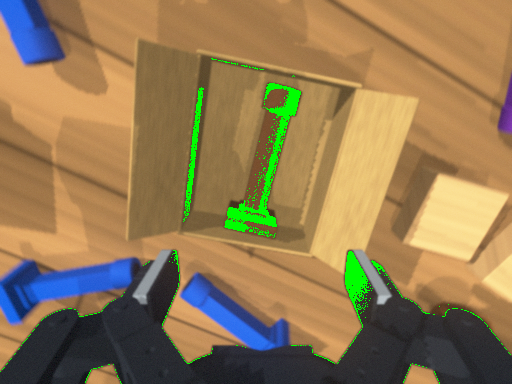

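Both flaps are at about 2.35–2.43 rad. I'll redo the holder axis by height inside the carton, because the colour mask also caught edges.

```bash
python3 - <<'E'
from meas import *
for t,n in (("w3","wrist"),("s3","scene")):
    a=np.load(f"pics/{t}.npz");L=loc(cloud(n,a['d'],a['P']));
    m=(abs(L[...,0])<.097)&(abs(L[...,1])<.06)&(L[...,2]>.035)&(L[...,2]<.09);q=L[m]
    xs=[];ys=[]
    for x0 in np.arange(-.1,.1,.01):
        w=q[(q[:,0]>=x0)&(q[:,0]<x0+.01)]
        if len(w)>3:
            p=np.percentile(w[:,1],[2,98]);print(round(x0,2),len(w),np.round(p,4),np.round(p.mean(),4),np.round(np.percentile(w[:,2],[50,95]),3))
            if -.055<x0<.04: xs.append(x0+.005);ys.append(p.mean())
    b=np.polyfit(xs,ys,1);print(n,np.degrees(np.arctan(b[0])),b[1])
E
```

```text
-0.09 316 [-0.033   0.0295] -0.0017 [0.071 0.072]
-0.08 705 [-0.0328  0.0301] -0.0014 [0.069 0.071]
-0.07 299 [-0.0211  0.0267] 0.0028 [0.055 0.061]
-0.06 178 [-0.0169  0.0117] -0.0026 [0.051 0.052]
-0.05 179 [-0.0175  0.0115] -0.003 [0.05  0.051]
-0.04 193 [-0.0181  0.011 ] -0.0035 [0.049 0.051]
-0.03 190 [-0.0186  0.0104] -0.0041 [0.049 0.05 ]
-0.02 190 [-0.0187  0.0097] -0.0045 [0.048 0.049]
-0.01 200 [-0.0196  0.0094] -0.0051 [0.047 0.049]
-0.0 203 [-0.02    0.0088] -0.0056 [0.047 0.048]
0.01 210 [-0.0206  0.0084] -0.0061 [0.046 0.047]
0.02 212 [-0.0209  0.0078] -0.0065 [0.045 0.047]
0.03 217 [-0.0216  0.0073] -0.0071 [0.045 0.046]
0.04 222 [-0.0219  0.0068] -0.0076 [0.044 0.045]
0.05 224 [-0.0228  0.0063] -0.0083 [0.043 0.045]
0.06 311 [-0.0284  0.0109] -0.0087 [0.047 0.05 ]
0.07 318 [-0.0282  0.01  ] -0.0091 [0.046 0.049]
0.08 296 [-0.0286  0.0093] -0.0096 [0.046 0.048]
wrist -2.904298509443443 -0.005308692007548141
-0.1 22 [-0.0463  0.0512] 0.0025 [0.065 0.076]
-0.09 32 [-0.0318  0.0339] 0.0011 [0.071 0.075]
-0.08 85 [-0.032   0.0329] 0.0005 [0.068 0.074]
-0.07 61 [-0.0218  0.033 ] 0.0056 [0.056 0.07 ]
-0.06 24 [-0.0153  0.0146] -0.0003 [0.052 0.056]
-0.05 23 [-0.0128  0.014 ] 0.0006 [0.051 0.053]
-0.04 25 [-0.0144  0.0137] -0.0004 [0.05  0.055]
-0.03 21 [-0.016   0.0129] -0.0015 [0.049 0.051]
-0.02 26 [-0.0144  0.0126] -0.0009 [0.049 0.051]
-0.01 22 [-0.017   0.0119] -0.0025 [0.048 0.05 ]
-0.0 25 [-0.0172  0.0119] -0.0027 [0.046 0.05 ]
0.01 22 [-0.0158  0.0102] -0.0028 [0.046 0.048]
0.02 25 [-0.0183  0.0111] -0.0036 [0.045 0.049]
0.03 26 [-0.0189  0.0101] -0.0044 [0.045 0.047]
0.04 23 [-0.0199  0.0101] -0.0049 [0.044 0.048]
0.05 21 [-0.0194  0.0089] -0.0052 [0.044 0.046]
0.06 29 [-0.0239  0.0123] -0.0058 [0.047 0.051]
0.07 29 [-0.0261  0.0116] -0.0073 [0.045 0.05 ]
0.08 24 [-0.0227  0.0104] -0.0061 [0.048 0.051]
scene -3.237898834898663 -0.002316724534917702
```

The holder's mid is at carton-local (0, -0.004), with its axis at a yaw of about 13.1°. Before grasping, I'll make a small tilt in free air to identify the arm's kinematics for planning the upright placing.

Call:
step_arm --pt "0 0 -0.1 0 0.07 0 1" --pt "0 0 -0.1 0 0.07 0 1" --pt "0 0 -0.1 0 0.07 0 1" --pt "0 0 -0.1 0 0.07 0 1" --pt "0 0 -0.1 0 0.07 0 1"

```text
time: 4.4
eef_pos: [0.5483, 0.2503, 0.2763]
tcp_rot: [-0.051, 0.948, 0.234, 0.21]
force: [0.6, -1.0, -0.9]
width: 1.0
```

```bash
python3 -c "
from h import *
log();print(toolT().round(3)); print(rel([.551,.251,.277],down(CA-np.pi/2)))"
```

```text
t 4.4 q [0.251 0.229 1.638 0.127 0.853 1.275] p [0.5483 0.2503 0.2763] F [ 0.6 -1.  -0.9] w 1.0
[[ 0.803  0.464  0.374  0.548]
 [ 0.421 -0.886  0.195  0.25 ]
 [ 0.422  0.002 -0.907  0.276]
 [ 0.     0.     0.     1.   ]]
(array([0.011, 0.002, 0.002]), array([-0.0068, -0.0691,  0.0317]))
```

Call:
step_arm --pt "0 0 -0.1 0.07 -0.03 0 1" --pt "0 0 -0.1 0.07 -0.03 0 1" --pt "0 0 -0.1 0.07 -0.03 0 1" --pt "0 0 -0.1 0.07 -0.03 0 1" --pt "0 0 -0.1 0.07 -0.03 0 1"

```text
time: 4.82
eef_pos: [0.5413, 0.2433, 0.2974]
tcp_rot: [-0.236, 0.929, 0.277, 0.062]
force: [-0.1, -0.3, -0.8]
width: 1.001
```

```bash
cat > kin.py <<'E'
from h import *
from scipy.optimize import least_squares
D=[json.loads(l) for l in open('pics/kin.jsonl')]
def Ry(a):return R.from_euler('y',a).as_matrix()
def Rz(a):return R.from_euler('z',a).as_matrix()
def fk(q,p):
    h,a1,L1,bx,L2,L3,off,s4=p[0],p[1],p[2],p[3],p[4],p[5],p[6],p[7]
    A=Rz(q[0]);T=np.array([0,0,h])+np.array([a1,0,0]);B=Ry(q[1]);T=T+B@[0,0,L1];C=B@Ry(q[2]);T=T+C@[bx,0,L2]
    W=C@Rz(s4*q[3])@Ry(q[4])@Rz(s4*q[5]+off);T=T+W@[p[8],0,L3] if len(p)>8 else T+W@[0,0,L3]
    return A@T,A@W
def res(p,s4):
    o=[]
    for d in D:
        P,W=fk(d['joints'],np.r_[p,s4]);q=d['tcp_rot'];M=R.from_quat([q[1],q[2],q[3],q[0]]).as_matrix()
        o+=list((P-d['eef_pos'])*10)+list((W-M).ravel())
    return np.array(o)
def fit():
    best=None
    for s4 in (1,-1):
        for off in (-1.57,0,1.57,3.14):
            f=least_squares(res,[.3,0,.35,0,.35,.3,off],args=(s4,))
            if best is None or f.cost<best[0]:best=(f.cost,np.r_[f.x,s4])
    return best
E
python3 -c "
from kin import *
log()
import importlib,kin
kin.D=[json.loads(l) for l in open('pics/kin.jsonl')]
b=kin.fit();print(b[0],b[1].round(4));print(np.abs(res(b[1][:-1],b[1][-1])).reshape(-1,12).max(1).round(4))"
```

```text
t 4.82 q [0.035 0.376 1.392 0.5   1.396 0.931] p [0.5413 0.2433 0.2974] F [-0.1 -0.3 -0.8] w 1.001
1.7647484901455286 [2.9740e-01 3.0000e-04 6.0560e-01 9.8500e-02 3.4250e-01 4.4290e-01
 1.5708e+00 1.0000e+00]
[0.7245 0.7337 0.6645 0.7619 0.7281 0.5572 0.1561]
```

```bash
cat > kin.py <<'E'
from h import *
from scipy.optimize import least_squares
D=[json.loads(l) for l in open('pics/kin.jsonl')]
def Ry(a):return R.from_euler('y',a).as_matrix()
def Rz(a):return R.from_euler('z',a).as_matrix()
def ori(q):return Rz(q[0])@Ry(q[1]+q[2])@Rz(q[3])@Ry(q[4])@Rz(q[5]+np.pi/2)
# position is linear in the lengths: h, a1, L1x, L1z, L2x, L2z, L5x, L3z
def J(q):
    A=Rz(q[0]);B=A@Ry(q[1]);C=A@Ry(q[1]+q[2]);E=C@Rz(q[3]);W=E@Ry(q[4])
    return np.stack([A[:,2],A[:,0],B[:,2],C[:,0],C[:,2],W[:,2]],1)
def fit():
    M=np.vstack([J(d['joints']) for d in D]);y=np.hstack([d['eef_pos'] for d in D])
    x,_,rk,sv=np.linalg.lstsq(M,y,rcond=1e-3);return x,(M@x-y).reshape(-1,3),sv
E
python3 - <<'E'
from kin import *
for d in D:
    q=d['tcp_rot'];M=R.from_quat([q[1],q[2],q[3],q[0]]).as_matrix();print(np.abs(ori(d['joints'])-M).max().round(4))
x,e,sv=fit();print(x.round(4),sv.round(4));print((e*1000).round(1))
E
```

```text
0.0
0.0
0.0
0.0
0.0
0.0
0.0
[2.974e-01 3.000e-04 6.056e-01 9.850e-02 3.425e-01 4.429e-01] [5.1678 3.8538 0.5313 0.2562 0.2249 0.2083]
[[ 30.7 -72.5   2.9]
 [ 22.2 -73.4  -8.6]
 [ 37.6 -66.4  -5.8]
 [  9.  -76.2  -0.4]
 [ 23.7 -72.8 -12.3]
 [ 40.5 -55.7  15.1]
 [ -9.1 -15.6   9.2]]
```

```bash
sed -i 's/return np.stack(\[A\[:,2\],A\[:,0\],B\[:,2\],C\[:,0\],C\[:,2\],W\[:,2\]\],1)/return np.stack([A[:,2],B[:,2],C[:,2],W[:,2],A[:,1],E[:,1],A[:,0],C[:,0]][:NP],1)/; s/^D=/NP=6\nD=/' kin.py
python3 - <<'E'
import kin
from kin import *
for n in (6,8):
    kin.NP=n
    x,e,sv=fit();print(x.round(4),sv.round(4));print((e*1000).round(1))
E
```

```text
[0.1958 0.4809 0.3762 0.3087 0.0755 0.0013] [4.4784 3.7278 2.7714 0.4472 0.3255 0.2466]
[[ 3.4  3.  -1.4]
 [-3.1 -0.5  1.4]
 [ 2.   1.4  0.7]
 [ 5.2  1.2 -0.9]
 [-7.5 -1.9  1.7]
 [ 2.6  0.6 -1.8]
 [-3.3 -2.1  0.4]]
[0.2229 0.5062 0.3796 0.3135 0.0764 0.     0.     0.0465] [5.1718 3.8581 3.7222 0.4994 0.3459 0.2554 0.2064 0.1882]
[[ 0.  0. -0.]
 [ 0.  0. -0.]
 [ 0.  0. -0.]
 [ 0.  0. -0.]
 [ 0.  0. -0.]
 [ 0.  0. -0.]
 [ 0.  0. -0.]]
```

The kinematic model fits exactly. Now I'll scan which upright placing directions are reachable.

```bash
cat > ik.py <<'E'
from kin import *
import kin
kin.NP=8
X,_,_=fit()
LO=np.array([-2.53,-.77,.04,-1,.28,-3.11]);HI=np.array([2.53,2.02,2.7,4.14,2.66,3.11])
def FK(q):return J(q)@X,ori(q)
def ik(p,M,seeds,mar=.03):
    best=None
    for s in seeds:
        def f(q):
            P,W=FK(q);return np.r_[(P-p)*5,R.from_matrix(M.T@W).as_rotvec()]
        o=least_squares(f,np.clip(s,LO+mar+1e-3,HI-mar-1e-3),bounds=(LO+mar,HI-mar),max_nfev=60)
        if o.cost<1e-7:return o.x
    return None
def frame(z,y):
    z=z/np.linalg.norm(z);y=y/np.linalg.norm(y);return np.stack([np.cross(y,z),y,z],1)
SE=[np.array([0.1,.45,1.4,a,b,c]) for a in(0,.8,1.6,2.5,3.1) for b in(.7,1.4) for c in(-1.5,0,1.5)]
def upright(phi,al,g,blk,sgn):
    d=np.array([np.cos(phi),np.sin(phi),0]);z=np.cos(al)*d-np.sin(al)*np.array([0,0,1.]);y=sgn*np.array([-d[1],d[0],0])
    return np.r_[blk,.04+g]+.019*z,frame(z,y)
E
python3 - <<'E'
from ik import *
B=np.array([.599,-.014])
for al in (25,35,45):
  for ph in range(-120,121,20):
    for sg in (1,-1):
      p,M=upright(np.radians(ph),np.radians(al),.08,B,sg);q=ik(p,M,SE)
      if q is not None:print(al,ph,sg,q.round(2))
E
```

```text
25 -120 1 [ 0.19  1.08  0.98 -0.81  1.9   0.78]
25 -120 -1 [ 0.19  1.08  0.98 -0.81  1.9  -2.36]
25 -100 1 [ 0.26  0.96  1.27 -0.97  1.61  0.77]
25 -100 -1 [ 0.26  0.96  1.27 -0.97  1.61 -2.38]
25 -20 1 [0.   0.65 2.26 3.54 0.92 1.47]
25 -20 -1 [ 0.    0.65  2.26  3.54  0.92 -1.67]
25 0 1 [-0.27  0.65  2.32  2.84  0.97  1.63]
25 0 -1 [-0.27  0.65  2.32  2.84  0.97 -1.52]
25 20 1 [-0.51  0.66  2.24  2.18  0.98  1.79]
25 20 -1 [-0.51  0.66  2.24  2.18  0.98 -1.35]
25 40 1 [-0.62  0.69  2.05  1.62  1.07  2.02]
25 40 -1 [-0.62  0.69  2.05  1.62  1.07 -1.13]
25 60 1 [-0.63  0.77  1.79  1.24  1.27  2.18]
25 60 -1 [-0.63  0.77  1.79  1.24  1.27 -0.96]
25 80 1 [-0.59  0.86  1.52  0.98  1.52  2.26]
25 80 -1 [-0.59  0.86  1.52  0.98  1.52 -0.89]
25 100 1 [-0.51  0.98  1.23  0.8   1.79  2.26]
25 100 -1 [-0.51  0.98  1.23  0.8   1.79 -0.88]
25 120 1 [-0.42  1.09  0.94  0.64  2.06  2.21]
25 120 -1 [-0.42  1.09  0.94  0.64  2.06 -0.94]
35 -120 1 [ 0.16  0.99  1.05 -0.71  1.78  0.79]
35 -120 -1 [ 0.16  0.99  1.05 -0.71  1.78 -2.36]
35 -100 1 [ 0.22  0.88  1.3  -0.86  1.5   0.71]
35 -100 -1 [ 0.22  
[... 928 characters left out ...]
00 -1 [ 0.18  0.81  1.34 -0.74  1.39 -2.5 ]
45 -80 1 [ 0.2   0.71  1.56 -0.91  1.11  0.55]
45 -80 -1 [ 0.2   0.71  1.56 -0.91  1.11 -2.59]
45 20 1 [-0.39  0.48  2.08  1.67  0.5   2.45]
45 20 -1 [-0.39  0.48  2.08  1.67  0.5  -0.69]
45 40 1 [-0.49  0.54  1.94  1.24  0.77  2.53]
45 40 -1 [-0.49  0.54  1.94  1.24  0.77 -0.61]
45 60 1 [-0.52  0.62  1.75  0.97  1.03  2.51]
45 60 -1 [-0.52  0.62  1.75  0.97  1.03 -0.63]
45 80 1 [-0.5   0.72  1.53  0.77  1.3   2.44]
45 80 -1 [-0.5   0.72  1.53  0.77  1.3  -0.7 ]
45 100 1 [-0.45  0.82  1.31  0.61  1.55  2.33]
45 100 -1 [-0.45  0.82  1.31  0.61  1.55 -0.81]
45 120 1 [-0.37  0.92  1.09  0.47  1.77  2.18]
45 120 -1 [-0.37  0.92  1.09  0.47  1.77 -0.96]
```

```bash
cat >> ik.py <<'E'
def lyingR(psi,al,sgn):
    c=np.array([np.cos(psi),np.sin(psi),0]);z=-np.cos(al)*np.array([0,0,1.])-np.sin(al)*c
    return frame(z,sgn*np.array([-c[1],c[0],0]))
E
python3 - <<'E'
from ik import *
B=np.array([.599,-.014]);g=.075
from scipy.spatial.transform import Slerp
for mid in ([.42,.01],[.45,.02]):
 for ps in (0,13,30,45,60):
  for al in (30,38):
   for sg in (-1,1):
    A=np.radians(al);psi=np.radians(ps);M0=lyingR(psi,A,sg);c=np.array([np.cos(psi),np.sin(psi)])
    g0=np.r_[np.array(mid)-(.09-g)*c,.033];q0=ik(g0+.019*M0[:,2],M0,SE)
    if q0 is None: print(mid,ps,al,sg,"no lie");continue
    for ph in (20,35,50):
        p1,M1=upright(np.radians(ph),A,g,B,sg);q=q0;mn=9;ok=True
        S=Slerp([0,1],R.from_matrix([M0,M1]));g1=np.r_[B,.04+g];dj=0
        for t in np.linspace(0,1,13):
            gg=g0+(g1-g0)*t;gg[2]=max(gg[2],.18) if 0<t<1 else gg[2]
            Mt=S(t).as_matrix();qn=ik(gg+.019*Mt[:,2],Mt,[q],.01)
            if qn is None: ok=False;break
            dj=max(dj,abs(qn-q).max());q=qn;mn=min(mn,(q-LO).min(),(HI-q).min())
        print(mid,ps,al,sg,ph,ok,round(float(t),2) if not ok else (round(dj,2),round(mn,2)),q0.round(2),q.round(2))
E
```

```text
[0.42, 0.01] 0 30 -1 20 True (np.float64(0.52), np.float64(0.21)) [-0.12  0.72  1.71 -0.06  1.24  1.49] [-0.48  0.61  2.21  2.13  0.85 -1.26]
[0.42, 0.01] 0 30 -1 35 True (np.float64(0.45), np.float64(0.43)) [-0.12  0.72  1.71 -0.06  1.24  1.49] [-0.57  0.64  2.08  1.69  0.94 -1.09]
[0.42, 0.01] 0 30 -1 50 True (np.float64(0.35), np.float64(0.61)) [-0.12  0.72  1.71 -0.06  1.24  1.49] [-0.61  0.69  1.91  1.36  1.08 -0.96]
[0.42, 0.01] 0 30 1 20 False 0.83 [-0.12  0.72  1.71 -0.06  1.24 -1.65] [-0.38  0.28  2.06  1.02  0.49 -3.04]
[0.42, 0.01] 0 30 1 35 False 0.75 [-0.12  0.72  1.71 -0.06  1.24 -1.65] [-0.4   0.29  1.95  0.72  0.72 -2.87]
[0.42, 0.01] 0 30 1 50 False 0.75 [-0.12  0.72  1.71 -0.06  1.24 -1.65] [-0.45  0.35  1.88  0.71  0.89 -3.02]
[0.42, 0.01] 0 38 -1 20 True (np.float64(0.72), np.float64(0.22)) [-0.11  0.79  1.61 -0.07  1.4   1.49] [-0.44  0.54  2.15  1.96  0.65 -1.03]
[0.42, 0.01] 0 38 -1 35 True (np.float64(0.52), np.float64(0.44)) [-0.11  0.79  1.61 -0.07  1.4   1.49] [-0.52  0.58  2.03  1.54  0.8  -0.87]
[0.42, 0.01] 0 38 -1 50 True (np.float64(0.39), np.float64(0
[... 13410 characters left out ...]
.22)) [ 0.16  0.76  1.7  -0.54  1.2   1.02] [-0.44  0.54  2.15  1.96  0.65 -1.03]
[0.45, 0.02] 60 38 -1 35 True (np.float64(0.44), np.float64(0.44)) [ 0.16  0.76  1.7  -0.54  1.2   1.02] [-0.52  0.58  2.03  1.54  0.8  -0.87]
[0.45, 0.02] 60 38 -1 50 True (np.float64(0.31), np.float64(0.46)) [ 0.16  0.76  1.7  -0.54  1.2   1.02] [-0.56  0.63  1.89  1.24  0.97 -0.79]
[0.45, 0.02] 60 38 1 20 False 0.83 [ 0.16  0.76  1.7  -0.54  1.2  -2.12] [-0.32  0.3   1.95  0.63  0.54 -2.91]
[0.45, 0.02] 60 38 1 35 False 0.75 [ 0.16  0.76  1.7  -0.54  1.2  -2.12] [-0.32  0.32  1.84  0.44  0.76 -2.94]
[0.45, 0.02] 60 38 1 50 False 0.67 [ 0.16  0.76  1.7  -0.54  1.2  -2.12] [-0.28  0.36  1.75  0.28  0.94 -2.95]
```

Reachability is fine for:
- **Laying:** mid about (0.42, 0.01), axis yaw 30°.
- **Regrasp:** tool leaning 35° to the cup side.
- **Standing:** tool heading about 40°.

First comes the pick in the carton.

```bash
python3 - <<'E'
from h import *
M=down(np.radians(13.1)-np.pi/2)
print(rel(cart(-.01,-.0035,.16),M));log()
E
```

```text
(array([-0.12 ,  0.221,  0.489]), array([-0.0733, -0.0286,  0.0548]))
t 4.82 q [0.035 0.376 1.392 0.5   1.396 0.931] p [0.5413 0.2433 0.2974] F [-0.1 -0.3 -0.8] w 1.001
```

Call:
step_arm --pt "-0.12 0.22 0.488 -0.0733 -0.0286 0.0548 1" --pt "-0.12 0.22 0.488 -0.0733 -0.0286 0.0548 1" --pt "-0.12 0.22 0.488 -0.0733 -0.0286 0.0548 1" --pt "-0.12 0.22 0.488 -0.0733 -0.0286 0.0548 1" --pt "-0.12 0.22 0.488 -0.0733 -0.0286 0.0548 1" --pt "-0.12 0.22 0.488 -0.0733 -0.0286 0.0548 1" --pt "-0.12 0.22 0.488 -0.0733 -0.0286 0.0548 1"

```text
time: 5.4
eef_pos: [0.5443, 0.2478, 0.1606]
tcp_rot: [-0.001, 0.993, 0.117, 0.001]
force: [0.6, -0.1, 0.2]
width: 1.002
```

```bash
python3 - <<'E'
from h import *
M=down(np.radians(13.1)-np.pi/2)
log();print(rel(cart(-.01,-.0035,.018),M))
look("wrist","w4")
E
```

```text
t 5.4 q [2.990e-01 5.340e-01 1.419e+00 1.000e-03 1.187e+00 1.634e+00] p [0.5443 0.2478 0.1606] F [ 0.6 -0.1  0.2] w 1.002
(array([-0.003,  0.008,  0.57 ]), array([-0.0002, -0.0003,  0.001 ]))
```

View pics/w4.png

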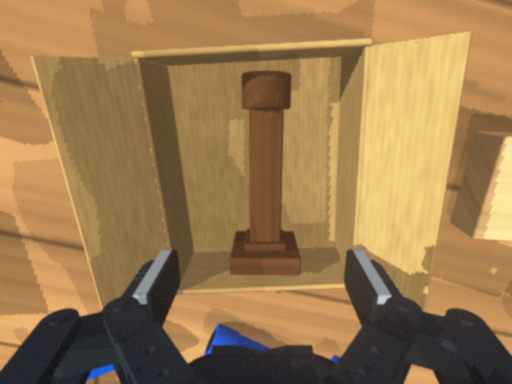

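The holder sits upright in the image at column 266, and the jaw centre is at column 262. It is aligned, so I'll go down and grip.

Call:
step_arm --pt "0 0.006 0.15 0 0 0.001 1" --pt "0 0.006 0.3 0 0 0.001 1" --pt "0 0.006 0.45 0 0 0.001 1" --pt "0 0.006 0.57 0 0 0.001 1" --pt "0 0.006 0.57 0 0 0.001 1" --pt "0 0.006 0.57 0 0 0.001 0" --pt "0 0.006 0.57 0 0 0.001 0" --pt "0 0.006 0.57 0 0 0.001 0"

```text
time: 6.12
eef_pos: [0.5468, 0.2457, 0.0211]
tcp_rot: [-0.002, 0.994, 0.113, 0.003]
force: [0.2, -0.9, -0.0]
width: 0.603
```

Call:
step_arm --pt "0 0 0 0 0 0 0" --pt "0 0 0 0 0 0 0" --pt "0 0 -0.1 0 0 0 0" --pt "0 0 -0.2 0 0 0 0" --pt "0 0 -0.3 0 0 0 0" --pt "0 0 -0.5 0 0 0 0" --pt "0 0 -0.68 0 0 0 0" --pt "0 0 -0.68 0 0 0 0"

```text
time: 6.78
eef_pos: [0.5482, 0.2459, 0.199]
tcp_rot: [-0.003, 0.994, 0.113, 0.009]
force: [1.5, 0.8, -2.0]
width: 0.343
```

```bash
python3 - <<'E'
from h import *
log();look("scene","s5",(150,60,350,270),3);look("wrist","w5")
psi=np.radians(30);M=down(psi-np.pi/2);c=np.array([np.cos(psi),np.sin(psi)])
p=np.array([.42,.01])-.01*c
print(rel(np.r_[p,.17],M))
E
```

```text
t 6.78 q [0.293 0.496 1.373 0.002 1.255 1.636] p [0.5482 0.2459 0.199 ] F [ 1.5  0.8 -2. ] w 0.343
(array([-0.748,  0.815,  0.088]), array([-0.0001, -0.0024, -0.0472]))
```

View pics/s5.png

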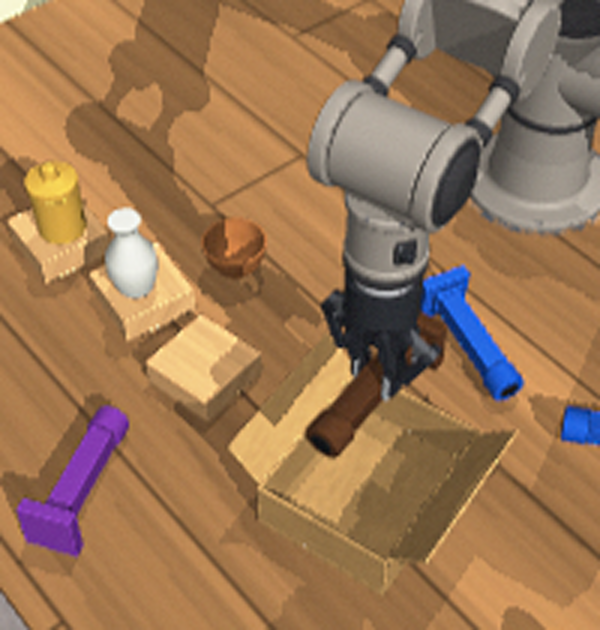

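View pics/w5.png

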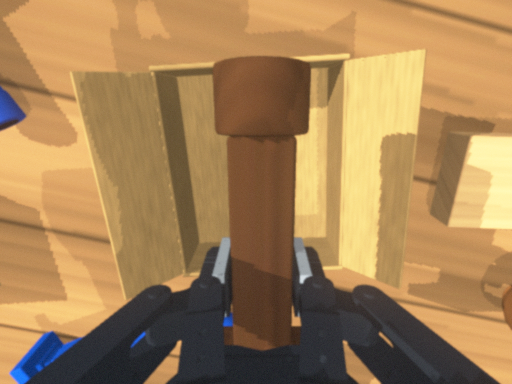

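The holder is held and clear, at an opening of about 29 mm. I'll carry it to the bare table spot.

Call:
step_arm --pt "-0.1 0.11 0 0 0 -0.01 0" --pt "-0.2 0.22 0 0 0 -0.02 0" --pt "-0.3 0.33 0 0 0 -0.03 0" --pt "-0.41 0.45 0.02 0 0 -0.047 0" --pt "-0.52 0.57 0.04 0 0 -0.047 0" --pt "-0.64 0.7 0.07 0 0 -0.047 0" --pt "-0.748 0.815 0.088 0 -0.0024 -0.047 0" --pt "-0.748 0.815 0.088 0 -0.0024 -0.047 0"

```text
time: 7.55
eef_pos: [0.4061, 0.0012, 0.1674]
tcp_rot: [-0.001, 0.967, 0.256, -0.004]
force: [-0.1, -0.0, -2.5]
width: 0.337
```

```bash
python3 - <<'E'
from h import *
log();look("side","d6",(120,120,340,330),3);look("scene","s6",(150,60,350,270),3)
psi=np.radians(30);M=down(psi-np.pi/2);c=np.array([np.cos(psi),np.sin(psi)])
p=np.array([.42,.01])-.01*c
print(rel(np.r_[p,.02],M))
E
```

```text
t 7.55 q [-0.185  0.203  1.917 -0.002  1.03   0.869] p [0.4061 0.0012 0.1674] F [-0.1 -0.  -2.5] w 0.337
(array([0.009, 0.002, 0.595]), array([-0.0004,  0.0003, -0.0007]))
```

View pics/d6.png

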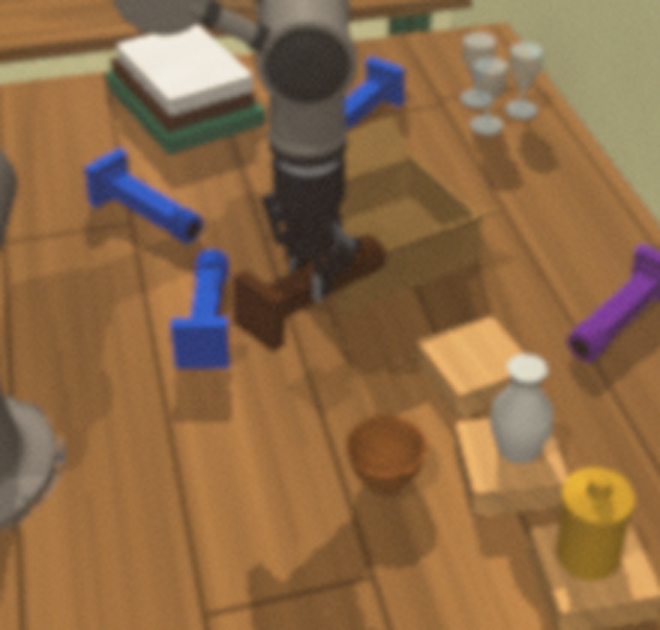

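View pics/s6.png

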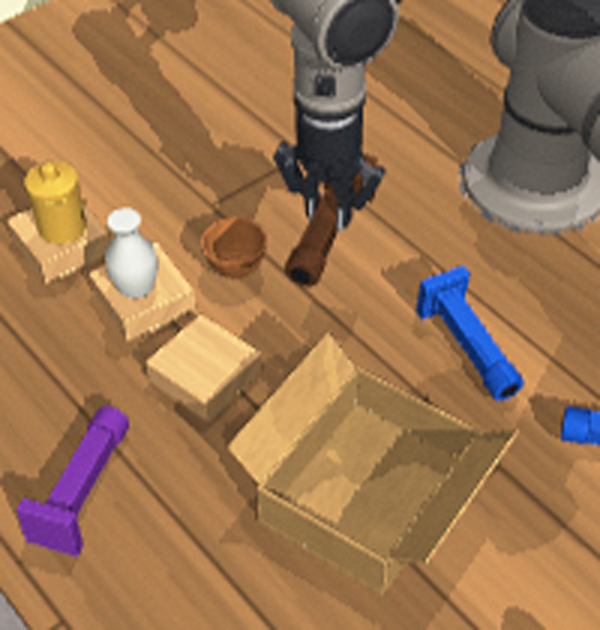

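Call:
step_arm --pt "0.009 0.002 0.15 0 0 -0.0007 0" --pt "0.009 0.002 0.3 0 0 -0.0007 0" --pt "0.009 0.002 0.42 0 0 -0.0007 0" --pt "0.009 0.002 0.5 0 0 -0.0007 0" --pt "0.009 0.002 0.55 0 0 -0.0007 0" --pt "0.009 0.002 0.58 0 0 -0.0007 0" --pt "0.009 0.002 0.59 0 0 -0.0007 0" --pt "0.009 0.002 0.595 0 0 -0.0007 0"

```text
time: 8.32
eef_pos: [0.4113, 0.0057, 0.0197]
tcp_rot: [-0.001, 0.966, 0.259, -0.002]
force: [-1.3, 0.3, 0.3]
width: 0.336
```

```bash
python3 - <<'E'
from h import *
log()
E
```

```text
t 8.32 q [-1.740e-01  4.740e-01  2.072e+00  2.000e-03  6.010e-01  8.710e-01] p [0.4113 0.0057 0.0197] F [-1.3  0.3  0.3] w 0.336
```

Call:
step_arm --pt "0 0 0.005 0 0 0 0" --pt "0 0 0.01 0 0 0 0" --pt "0 0 0.014 0 0 0 0"

```text
time: 8.57
eef_pos: [0.4118, 0.0058, 0.0184]
tcp_rot: [-0.001, 0.966, 0.259, -0.001]
force: [-12.0, 0.6, 43.8]
width: 0.337
```

```bash
python3 - <<'E'
from h import *
log();look("side","d7",(150,150,290,280),4)
E
```

```text
t 8.57 q [-1.730e-01  4.760e-01  2.073e+00  2.000e-03  5.950e-01  8.710e-01] p [0.4118 0.0058 0.0184] F [-12.    0.6  43.8] w 0.337
```

View pics/d7.png

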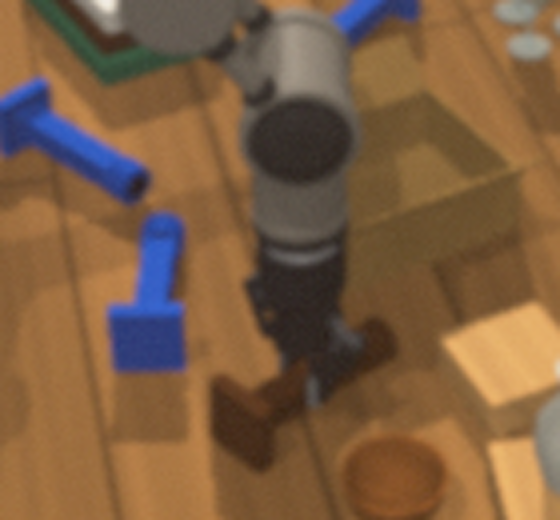

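It is in firm contact at 44 N. I'll ease off slightly, then open.

Call:
step_arm --pt "0 0 -0.004 0 0 0 0" --pt "0 0 -0.004 0 0 0 0.5" --pt "0 0 -0.004 0 0 0 0.6" --pt "0 0 -0.004 0 0 0 0.8" --pt "0 0 -0.004 0 0 0 1" --pt "0 0 -0.004 0 0 0 1" --pt "0 0 -0.004 0 0 0 1" --pt "0 0 -0.004 0 0 0 1"

```text
time: 9.28
eef_pos: [0.4117, 0.0058, 0.0194]
tcp_rot: [-0.001, 0.966, 0.259, -0.001]
force: [-0.2, -0.4, -0.1]
width: 0.995
```

Call:
step_arm --pt "0 0 -0.1 0 0 0 1" --pt "0 0 -0.25 0 0 0 1" --pt "0 0 -0.4 0 0 0 1" --pt "0 0 -0.55 0 0 0 1" --pt "0 0 -0.65 0 0 0 1" --pt "0 0 -0.65 0 0 0 1"

```text
time: 9.78
eef_pos: [0.4148, 0.0052, 0.1867]
tcp_rot: [0.001, 0.966, 0.259, 0.004]
force: [0.0, -0.1, 0.1]
width: 1.001
```

```bash
python3 - <<'E'
from h import *
log();look("wrist","w8");look("scene","s8")
E
```

```text
t 9.78 q [-1.740e-01  1.840e-01  1.879e+00  1.000e-03  1.071e+00  8.720e-01] p [0.4148 0.0052 0.1867] F [ 0.  -0.1  0.1] w 1.001
```

View pics/w8.png

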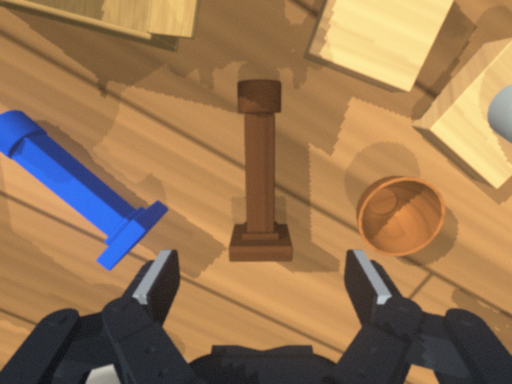

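View pics/s8.png

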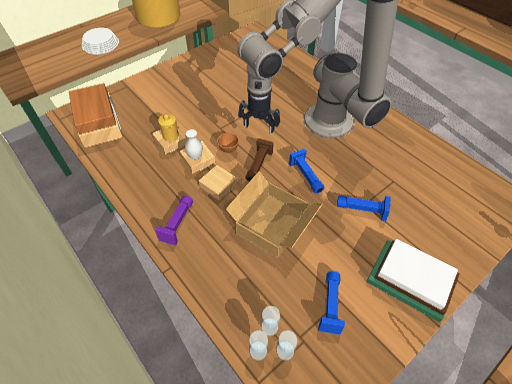

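The holder lies free on the table, with its foot at (262,243) and its cup at (259,95) in the wrist view. I'll measure its pose.

```bash
cat > lie.py <<'E'
from h import *
def lie(tag,psi0,mid0,n="wrist",pr=True):
    a=np.load(f"pics/{tag}.npz");Xw=cloud(n,a['d'],a['P']);c=np.array([np.cos(psi0),np.sin(psi0)]);w=np.array([-c[1],c[0]])
    d=Xw[...,:2]-mid0;u=d@c;v=d@w;z=Xw[...,2]
    m=(abs(u)<.11)&(abs(v)<.045)&(z>.02)&(z<.09)
    xs,ys=[],[]
    for x0 in np.arange(-.11,.11,.01):
        k=m&(u>=x0)&(u<x0+.01)
        if k.sum()>5:
            p=np.percentile(v[k],[2,98])
            if pr:print(round(x0,2),k.sum(),p.round(4),p.mean().round(4),np.percentile(z[k],[50,95]).round(3))
            if -.05<x0<.04:xs.append(x0+.005);ys.append(p.mean())
    b=np.polyfit(xs,ys,1);psi=psi0+np.arctan(b[0]);print("psi",np.degrees(psi),"v0",b[1],"umin/max",np.percentile(u[m],[.3,99.7]))
    return psi,b[1]
E
python3 - <<'E'
from lie import *
lie("w8",np.radians(30),np.array([.42,.01]))
E
```

```text
-0.1 15 [-0.0301  0.0298] -0.0002 [0.065 0.065]
-0.09 543 [-0.0319  0.0302] -0.0008 [0.066 0.067]
-0.08 1095 [-0.0324  0.0306] -0.0009 [0.059 0.066]
-0.07 415 [-0.0198  0.0183] -0.0008 [0.047 0.052]
-0.06 245 [-0.0146  0.0142] -0.0002 [0.046 0.047]
-0.05 247 [-0.0145  0.0141] -0.0002 [0.045 0.046]
-0.04 262 [-0.0143  0.0139] -0.0002 [0.044 0.046]
-0.03 256 [-0.0143  0.0138] -0.0002 [0.044 0.045]
-0.02 275 [-0.0152  0.0137] -0.0007 [0.043 0.044]
-0.01 288 [-0.0151  0.0146] -0.0002 [0.042 0.044]
-0.0 294 [-0.015   0.0144] -0.0003 [0.042 0.043]
0.01 298 [-0.0149  0.0143] -0.0003 [0.041 0.042]
0.02 299 [-0.0147  0.0142] -0.0003 [0.04  0.041]
0.03 308 [-0.0146  0.0141] -0.0002 [0.04  0.041]
0.04 336 [-0.0144  0.0149] 0.0002 [0.039 0.04 ]
0.05 342 [-0.0184  0.0189] 0.0002 [0.038 0.044]
0.06 469 [-0.0204  0.0208] 0.0002 [0.042 0.045]
0.07 512 [-0.0192  0.0208] 0.0008 [0.041 0.044]
0.08 354 [-0.0191  0.0206] 0.0007 [0.04  0.043]
psi 30.2744595535963 v0 -0.0002722113889950744 umin/max [-0.08989884  0.08691972]
```

The pose agrees with expectations: mid about (0.418, 0.009), yaw 30.3°, shaft top 42.5 mm. Now the tilted regrasp (tool leaning 35° to the cup side), first to a pre-grasp 90 mm back.

```bash
cat > plan.py <<'E'
from ik import *
psi=np.radians(30.3);AL=np.radians(35);c=np.array([np.cos(psi),np.sin(psi),0])
M0=lyingR(psi,AL,-1)
mid=np.array([.418,.009]);g=.075
G0=np.r_[mid-(.09-g)*c[:2],.033]
E
python3 - <<'E'
from plan import *
log()
p=G0+(.019-.09)*M0[:,2];print(rel(p,M0),p.round(3),ik(p,M0,SE))
p=G0+.019*M0[:,2];print(p,ik(p,M0,SE))
E
```

```text
t 9.88 q [-1.740e-01  1.900e-01  1.885e+00  1.000e-03  1.067e+00  8.720e-01] p [0.4124 0.0055 0.1824] F [-0.5  0.7 -0.8] w 1.0
(array([ 0.129, -0.001,  0.365]), array([-0.0004, -0.0973, -0.0006])) [0.44  0.022 0.091] [ 0.06065133  0.6951065   1.51459701 -0.26262671  1.49313212  1.19893728]
[ 0.39563982 -0.00406623  0.01743611] [ 0.01859098  0.74606972  1.69601922 -0.29851164  1.26134957  1.23436115]
```

Call:
step_arm --pt "0.129 0 0 0 -0.03 0 1" --pt "0.129 0 0 0 -0.06 0 1" --pt "0.129 0 0 0 -0.0973 0 1" --pt "0.129 0 0.05 0 -0.0973 0 1" --pt "0.129 0 0.15 0 -0.0973 0 1" --pt "0.129 0 0.3 0 -0.0973 0 1" --pt "0.129 0 0.365 0 -0.0973 0 1" --pt "0.129 0 0.365 0 -0.0973 0 1"

```text
time: 10.55
eef_pos: [0.4369, 0.0219, 0.0859]
tcp_rot: [0.076, 0.919, 0.248, -0.296]
force: [-0.4, -0.4, 0.8]
width: 0.997
```

```bash
python3 - <<'E'
from plan import *
from lie import lie
log();look("wrist","w9");look("scene","s9",(180,80,340,230),4)
print(rel(G0+.019*M0[:,2],M0))
lie("w9",psi,mid,pr=False)
E
```

```text
t 10.55 q [ 0.059  0.705  1.519 -0.26   1.492  1.2  ] p [0.4369 0.0219 0.0859] F [-0.4 -0.4  0.8] w 0.997
(array([0.002, 0.002, 0.355]), array([-0.0007,  0.0005, -0.0003]))
psi 30.431771705185398 v0 -0.00028853285978765365 umin/max [-0.08503028  0.09074865]
```

View pics/w9.png

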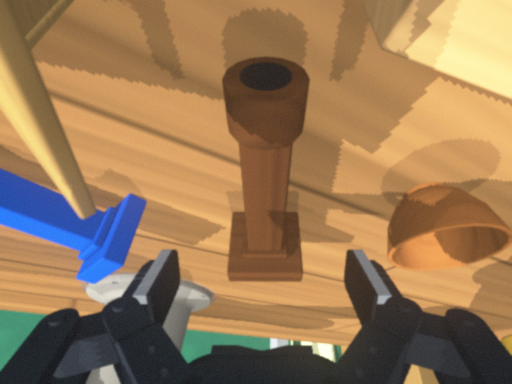

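View pics/s9.png

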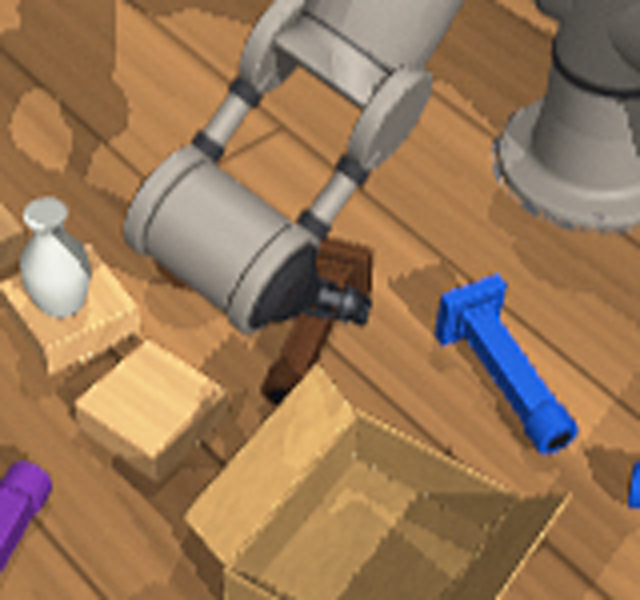

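The jaws straddle the shaft, centred on the holder (columns 263 and 265). The wrist is well above the flap. I'll advance along the tool axis and close.

Call:
step_arm --pt "0.002 0.002 0.09 0 0 0 1" --pt "0.002 0.002 0.18 0 0 0 1" --pt "0.002 0.002 0.27 0 0 0 1" --pt "0.002 0.002 0.33 0 0 0 1" --pt "0.002 0.002 0.355 0 0 0 1" --pt "0.002 0.002 0.355 0 0 0 1"

```text
time: 11.15
eef_pos: [0.3953, -0.0044, 0.018]
tcp_rot: [0.077, 0.921, 0.247, -0.292]
force: [1.3, -0.1, 0.8]
width: 1.002
```

```bash
python3 - <<'E'
from plan import *
log()
print(rel(G0+.019*M0[:,2],M0)); look("wrist","w10")
E
```

```text
t 11.15 q [ 0.016  0.747  1.693 -0.296  1.267  1.234] p [ 0.3953 -0.0044  0.018 ] F [ 1.3 -0.1  0.8] w 1.002
(array([ 0.003, -0.   ,  0.001]), array([-0.0008,  0.0005, -0.0004]))
```

View pics/w10.png

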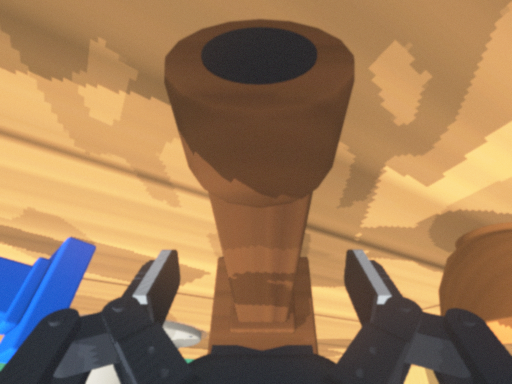

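The jaws are around the shaft and clear of the cup. Closing.

Call:
step_arm --pt "0 0 0 0 0 0 0" --pt "0 0 0 0 0 0 0" --pt "0 0 0 0 0 0 0" --pt "0 0 0 0 0 0 0" --pt "0 0 0 0 0 0 0" --pt "0 0 0 0 0 0 0" --pt "0 0 0 0 0 0 0"

```text
time: 11.78
eef_pos: [0.3968, -0.0041, 0.0188]
tcp_rot: [0.078, 0.921, 0.247, -0.291]
force: [2.1, 1.5, 5.5]
width: 0.341
```

```bash
python3 - <<'E'
from plan import *
s=log();T=toolT(s)
print(rel(T[:3,3]+[0,0,.15],M0))
E
```

```text
t 11.78 q [ 0.017  0.746  1.69  -0.296  1.269  1.234] p [ 0.3968 -0.0041  0.0188] F [2.1 1.5 5.5] w 0.341
(array([-0.345, -0.001, -0.491]), array([-0.0006,  0.0002, -0.0005]))
```

Call:
step_arm --pt "-0.06 0 -0.08 0 0 0 0" --pt "-0.12 0 -0.17 0 0 0 0" --pt "-0.18 0 -0.26 0 0 0 0" --pt "-0.24 0 -0.35 0 0 0 0" --pt "-0.3 0 -0.43 0 0 0 0" --pt "-0.345 0 -0.49 0 0 0 0" --pt "-0.345 0 -0.49 0 0 0 0"

```text
time: 12.37
eef_pos: [0.398, -0.0043, 0.1711]
tcp_rot: [0.078, 0.922, 0.247, -0.288]
force: [1.2, -1.6, -2.2]
width: 0.341
```

```bash
cat >> plan.py <<'E'
# holder in the tool frame, from the lying measurement and the tool pose at closing
def H(z,x,o):
    z=z/np.linalg.norm(z);x=x-z*(x@z);x/=np.linalg.norm(x);T=np.eye(4);T[:3,:3]=np.stack([x,np.cross(z,x),z],1);T[:3,3]=o;return T
tl=np.radians(3.9)
H0=H(np.r_[c[:2]*np.cos(tl),-np.sin(tl)],np.array([0,0,1.]),np.r_[mid,.0275])
T0=toolT({'tcp_rot':[0.078,.921,.247,-.291],'eef_pos':[.3968,-.0041,.0188]})
HT=np.linalg.inv(T0)@H0   # holder in tool
def Tup(phi,pos):  # tool pose for holder upright at pos (mid); holder x axis (up when lying) points back at the tool
    d=np.array([np.cos(phi),np.sin(phi),0]);return H(np.array([0,0,1.]),-d,pos)@np.linalg.inv(HT)
E
python3 - <<'E'
from plan import *
from scipy.spatial.transform import Slerp
s=log();T=toolT(s);print("F",s['force'])
phi=np.radians(40);B=np.array([.599,-.014])
T1=Tup(phi,np.r_[B,.13+.06]);print(T1.round(3),HT.round(3))
q=s['joints'];
Hn=T@HT;
# way: rotate about grasp: interpolate orientation, position of grasp point
S=Slerp([0,1],R.from_matrix([T[:3,:3],T1[:3,:3]]));g0=T[:3,3]-.019*T[:3,2];g1=T1[:3,3]-.019*T1[:3,2]
print("angle",np.degrees(R.from_matrix(T[:3,:3].T@T1[:3,:3]).magnitude()),g0,g1)
for t in np.linspace(0,1,17):
    M=S(t).as_matrix();gg=g0+(g1-g0)*t;p=gg+.019*M[:,2];qn=ik(p,M,[q],.01)
    if qn is None:print(t,"fail");break
    TT=np.eye(4);TT[:3,:3]=M;TT[:3,3]=p;h=TT@HT
    print(round(t,2),qn.round(2),abs(qn-q).max().round(2),"mid",h[:3,3].round(3),"footz",(h[2,3]-.09*h[2,2]).round(3), "wrist",(p-.3135*M[:,2]).round(2));q=qn
E
```

```text
t 12.37 q [ 0.017  0.519  1.587 -0.282  1.58   1.14 ] p [ 0.398  -0.0043  0.1711] F [ 1.2 -1.6 -2.2] w 0.341
F [ 1.23025102 -1.58282064 -2.18979689]
[[ 0.399  0.643  0.654  0.607]
 [ 0.33  -0.766  0.552 -0.008]
 [ 0.856 -0.005 -0.518  0.166]
 [ 0.     0.     0.     1.   ]] [[-0.518  0.004  0.856  0.015]
 [-0.     1.    -0.005 -0.001]
 [-0.856 -0.003 -0.518 -0.021]
 [ 0.     0.     0.     1.   ]]
angle 94.00700344730164 [0.40732355 0.00111779 0.18674693] [ 0.59492286 -0.01829353  0.17556937]
0.0 [ 0.02  0.52  1.59 -0.28  1.58  1.14] 0.0 mid [0.419 0.009 0.18 ] footz 0.186 wrist [0.55 0.09 0.43]
0.06 [-0.01  0.48  1.6  -0.25  1.5   1.1 ] 0.08 mid [0.431 0.008 0.181] footz 0.177 wrist [0.54 0.07 0.44]
0.12 [-0.04  0.45  1.63 -0.21  1.42  1.05] 0.08 mid [0.443 0.007 0.182] footz 0.169 wrist [0.53 0.05 0.46]
0.19 [-0.07  0.41  1.65 -0.16  1.34  1.  ] 0.08 mid [0.455 0.006 0.182] footz 0.161 wrist [0.52 0.04 0.47]
0.25 [-0.11  0.38  1.68 -0.11  1.26  0.94] 0.08 mid [0.467 0.005 0.183] footz 0.153 wrist [0.51 0.02 0.47]
0.31 [-0.15  0.36  1.71 -0.04  1.17  0.86] 0.08 mid [0.479 0.004 0.184]
[... 562 characters left out ...]
 wrist [ 0.44 -0.09  0.45]
0.69 [-0.42  0.32  1.91  0.67  0.8   0.06] 0.18 mid [ 0.546 -0.005  0.189] footz 0.11 wrist [ 0.43 -0.11  0.43]
0.75 [-0.46  0.34  1.93  0.85  0.79 -0.13] 0.19 mid [ 0.557 -0.006  0.189] footz 0.107 wrist [ 0.42 -0.12  0.42]
0.81 [-0.5   0.37  1.96  1.02  0.81 -0.33] 0.19 mid [ 0.567 -0.008  0.19 ] footz 0.104 wrist [ 0.41 -0.14  0.4 ]
0.88 [-0.54  0.41  1.98  1.18  0.85 -0.51] 0.18 mid [ 0.578 -0.01   0.19 ] footz 0.102 wrist [ 0.41 -0.15  0.38]
0.94 [-0.57  0.46  1.99  1.31  0.91 -0.68] 0.17 mid [ 0.588 -0.012  0.19 ] footz 0.101 wrist [ 0.4  -0.17  0.35]
1.0 [-0.6   0.52  2.    1.43  0.98 -0.82] 0.14 mid [ 0.599 -0.014  0.19 ] footz 0.1 wrist [ 0.4  -0.18  0.33]
```

The path is smooth. I'll compute it as two calls.

```bash
python3 - <<'E'
from plan import *
T1=Tup(np.radians(40),np.r_[.599,-.014,.19])
print(rel(T1[:3,3],T1[:3,:3]))
E
```

```text
(array([ 0.602,  0.431, -0.391]), array([ 0.0076,  0.2593, -0.0301]))
```

Call:
step_arm --pt "0.038 0.027 -0.024 0.0005 0.0162 -0.0019 0" --pt "0.075 0.054 -0.049 0.001 0.0324 -0.0038 0" --pt "0.113 0.081 -0.073 0.0014 0.0486 -0.0056 0" --pt "0.15 0.108 -0.098 0.0019 0.0648 -0.0075 0" --pt "0.188 0.135 -0.122 0.0024 0.081 -0.0094 0" --pt "0.226 0.162 -0.147 0.0029 0.0972 -0.0113 0" --pt "0.263 0.189 -0.171 0.0033 0.1134 -0.0132 0" --pt "0.301 0.216 -0.196 0.0038 0.1297 -0.015 0"

```text
time: 13.03
eef_pos: [0.5027, -0.0063, 0.1676]
tcp_rot: [-0.05, 0.949, 0.296, 0.096]
force: [0.0, 1.4, -3.0]
width: 0.339
```

```bash
python3 - <<'E'
from plan import *
log()
T1=Tup(np.radians(40),np.r_[.599,-.014,.19])
print(rel(T1[:3,3],T1[:3,:3]))
E
```

```text
t 13.03 q [-0.286  0.298  1.806  0.235  0.946  0.551] p [ 0.5027 -0.0063  0.1676] F [ 0.   1.4 -3. ] w 0.339
(array([0.332, 0.245, 0.07 ]), array([ 0.0039,  0.1291, -0.0151]))
```

Call:
step_arm --pt "0.042 0.031 0.009 0.0005 0.0161 -0.0019 0" --pt "0.083 0.061 0.018 0.001 0.0323 -0.0038 0" --pt "0.125 0.092 0.026 0.0015 0.0484 -0.0057 0" --pt "0.166 0.122 0.035 0.002 0.0646 -0.0075 0" --pt "0.208 0.153 0.044 0.0024 0.0807 -0.0094 0" --pt "0.249 0.184 0.053 0.0029 0.0968 -0.0113 0" --pt "0.291 0.214 0.061 0.0034 0.113 -0.0132 0" --pt "0.332 0.245 0.07 0.0039 0.1291 -0.0151 0"

```text
time: 13.7
eef_pos: [0.6072, -0.0088, 0.1643]
tcp_rot: [-0.17, 0.819, 0.295, 0.462]
force: [-1.2, 1.9, -2.7]
width: 0.343
```

```bash
python3 - <<'E'
from plan import *
log()
T1=Tup(np.radians(40),np.r_[.599,-.014,.19])
print(rel(T1[:3,3],T1[:3,:3]))
look("scene","s11",(130,60,300,230),4);look("side","d11",(200,140,360,330),3)
E
```

```text
t 13.7 q [-0.599  0.52   2.003  1.439  0.984 -0.831] p [ 0.6072 -0.0088  0.1643] F [-1.2  1.9 -2.7] w 0.343
(array([ 0.006, -0.003, -0.001]), array([ 0.0004, -0.0004, -0.0003]))
```

View pics/s11.png

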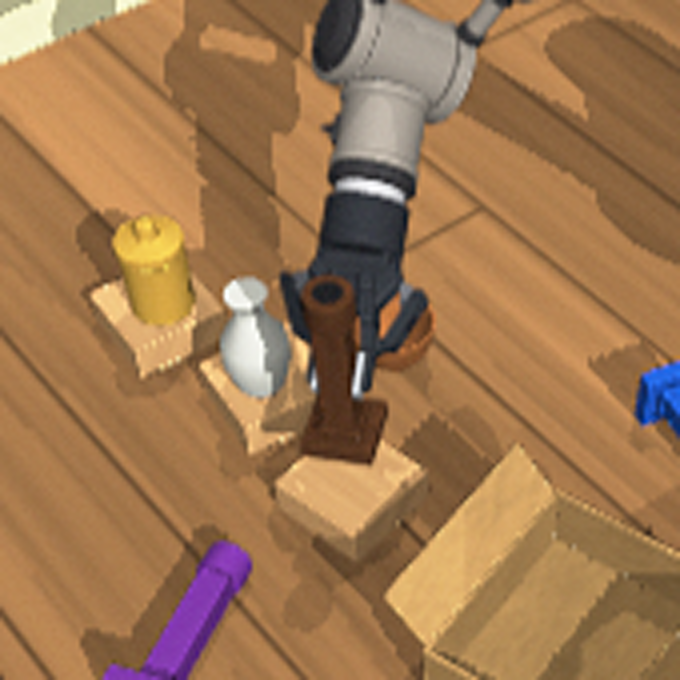

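View pics/d11.png

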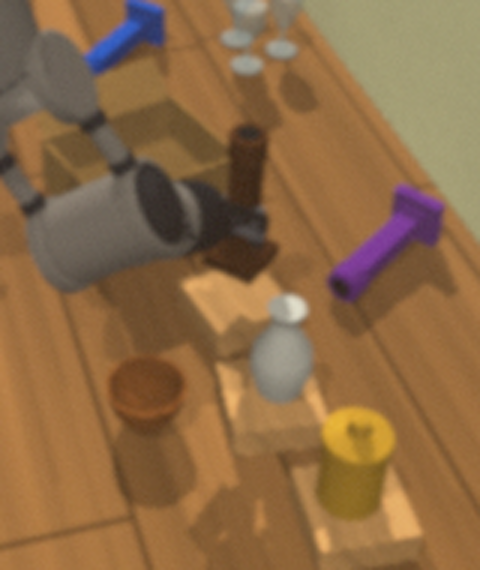

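The holder is upright above the empty block. I'll check tilt and centre by projecting the predicted axis points into both views against the dark silhouette.

```bash
cat > chk.py <<'E'
from plan import *
def midline(tag,n,base,zf=None):
    """for heights along a vertical through base(x,y,zfoot): silhouette column centre vs projection"""
    a=np.load(f"pics/{tag}.npz");im=a['im'].astype(int);P=a['P'];out=[]
    mask=(im.sum(2)<230)&(im[...,0]-im[...,2]>12)
    for h in (.005,.1,.105,.11,.115,.12,.125,.13,.135,.14,.155,.16,.165,.17):
        u,v=proj(n,np.r_[base[:2],base[2]+h],P);row=int(round(v));cols=np.where(mask[row,int(u)-25:int(u)+25])[0]+int(u)-25
        if len(cols):out.append((h,round(u,1),round(v,1),cols.min(),cols.max(),round((cols.min()+cols.max())/2-u,1)))
    return out
E
python3 - <<'E'
from chk import *
T=toolT();h=T@HT;print("pred mid",h[:3,3].round(4),"axis",h[:3,2].round(4))
base=h[:3,3]-.09*h[:3,2]
for t,n in (("s11","scene"),("d11","side")):
    a=np.load(f"pics/{t}.npz");im=a['im'][:,:,::-1].copy()
    im=cv2.resize(im,None,fx=4,fy=4,interpolation=cv2.INTER_CUBIC);P=a['P']
    for zz in (0,.018,.15,.18):
        u,v=proj(n,base+zz*h[:3,2],P);cv2.circle(im,(int(4*u+2),int(4*v+2)),4,(0,255,0),-1)
    k=[proj(n,np.array([.599,-.014,.04]),P)];cv2.circle(im,tuple((k[0]*4+2).astype(int)),4,(0,0,255),-1)
    u,v=proj(n,base+.09*h[:3,2],P);cv2.imwrite(f"pics/{t}o.png",im[int(4*v)-200:int(4*v)+260,int(4*u)-220:int(4*u)+220])
    print(n,midline(t,n,base))
E
```

```text
pred mid [ 0.598  -0.0153  0.1851] axis [ 0.0075 -0.0047  1.    ]
scene [(0.005, np.float64(215.8), np.float64(167.4), np.int64(206), np.int64(225), np.float64(-0.3)), (0.1, np.float64(213.5), np.float64(149.5), np.int64(208), np.int64(224), np.float64(2.5)), (0.105, np.float64(213.4), np.float64(148.5), np.int64(208), np.int64(228), np.float64(4.6)), (0.11, np.float64(213.3), np.float64(147.4), np.int64(208), np.int64(229), np.float64(5.2)), (0.115, np.float64(213.2), np.float64(146.4), np.int64(208), np.int64(230), np.float64(5.8)), (0.12, np.float64(213.0), np.float64(145.4), np.int64(208), np.int64(218), np.float64(-0.0)), (0.125, np.float64(212.9), np.float64(144.4), np.int64(208), np.int64(235), np.float64(8.6)), (0.13, np.float64(212.8), np.float64(143.4), np.int64(208), np.int64(236), np.float64(9.2)), (0.135, np.float64(212.7), np.float64(142.3), np.int64(207), np.int64(236), np.float64(8.8)), (0.14, np.float64(212.5), np.float64(141.3), np.int64(207), np.int64(236), np.float64(9.0)), (0.155, np.float64(212.1), np.float64(138.1), np.int64(206), np.int64(235), np.float64(8.4)
[... 909 characters left out ...]
64(270), np.int64(287), np.float64(-2.2)), (0.13, np.float64(280.8), np.float64(195.9), np.int64(275), np.int64(287), np.float64(0.2)), (0.135, np.float64(280.9), np.float64(194.7), np.int64(274), np.int64(287), np.float64(-0.4)), (0.14, np.float64(281.0), np.float64(193.5), np.int64(276), np.int64(287), np.float64(0.5)), (0.155, np.float64(281.3), np.float64(189.8), np.int64(275), np.int64(288), np.float64(0.2)), (0.16, np.float64(281.3), np.float64(188.6), np.int64(266), np.int64(288), np.float64(-4.3)), (0.165, np.float64(281.4), np.float64(187.3), np.int64(265), np.int64(288), np.float64(-4.9)), (0.17, np.float64(281.5), np.float64(186.1), np.int64(265), np.int64(288), np.float64(-5.0))]
```

View pics/s11o.png

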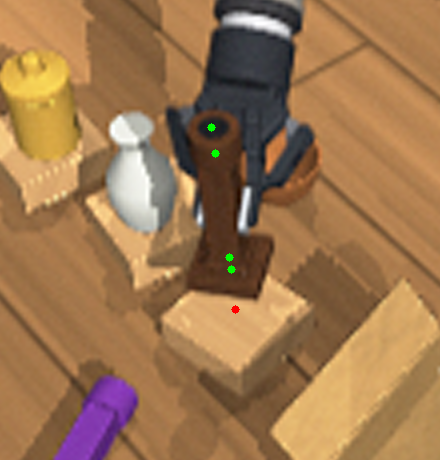

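View pics/d11o.png

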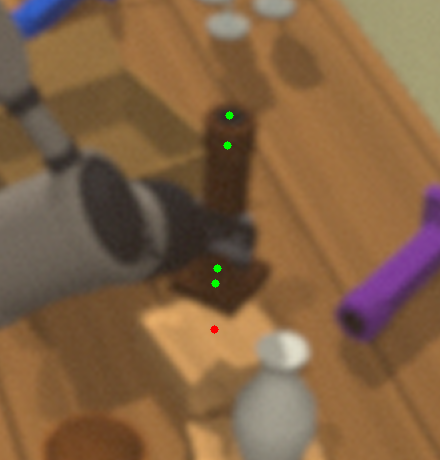

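The predicted axis (green) falls on the real cup centre and foot in both views, and the block centre (red) looks right. Lowering now.

```bash
python3 - <<'E'
from plan import *
for z in (.15,.1325):
    T1=Tup(np.radians(40),np.r_[.599,-.014,z]);print(rel(T1[:3,3],T1[:3,:3]))
h=toolT()@HT;print(h[:3,3].round(4),h[:3,2].round(4))
E
```

```text
(array([-0.116,  0.001,  0.079]), array([-0.0001,  0.0004, -0.0015]))
(array([-0.176,  0.002,  0.115]), array([-0.0001,  0.0004, -0.0015]))
[ 0.598  -0.0153  0.1851] [ 0.0075 -0.0047  1.    ]
```

Call:
step_arm --pt "-0.03 0 0.02 0 0.0004 -0.0015 0" --pt "-0.06 0 0.04 0 0.0004 -0.0015 0" --pt "-0.09 0.001 0.06 0 0.0004 -0.0015 0" --pt "-0.12 0.001 0.08 0 0.0004 -0.0015 0" --pt "-0.15 0.002 0.098 0 0.0004 -0.0015 0" --pt "-0.165 0.002 0.108 0 0.0004 -0.0015 0" --pt "-0.176 0.002 0.115 0 0.0004 -0.0015 0" --pt "-0.176 0.002 0.115 0 0.0004 -0.0015 0"

```text
time: 14.47
eef_pos: [0.6069, -0.0074, 0.1076]
tcp_rot: [-0.171, 0.819, 0.297, 0.459]
force: [-0.7, -0.4, -2.0]
width: 0.337
```

```bash
python3 - <<'E'
from plan import *
log();h=toolT()@HT;print(h[:3,3].round(4),h[:3,2].round(4))
T1=Tup(np.radians(40),np.r_[.599,-.014,.13]);print(rel(T1[:3,3],T1[:3,:3]))
look("side","d12",(220,140,330,260),5);look("scene","s12",(160,100,260,200),5)
E
```

```text
t 14.47 q [-0.596  0.639  2.026  1.528  0.968 -0.997] p [ 0.6069 -0.0074  0.1076] F [-0.7 -0.4 -2. ] w 0.337
[ 0.5986 -0.0136  0.1319] [ 0.0031 -0.      1.    ]
(array([-0.006,  0.003,  0.004]), array([-0.0004,  0.0004, -0.0002]))
```

View pics/s12.png

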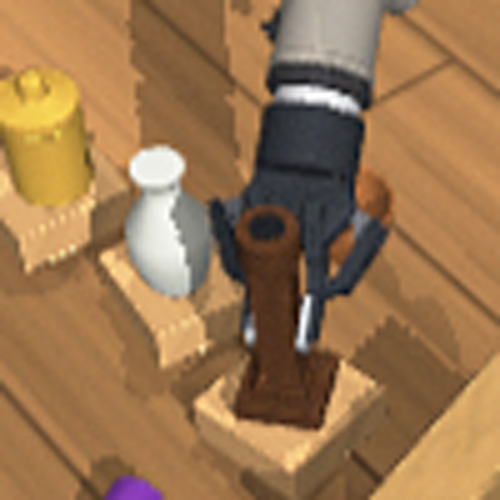

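It isn't touching yet. I'll lower it 1 mm at a time.

Call:
step_arm --pt "-0.004 0 0.0025 0 0 0 0" --pt "-0.005 0 0.003 0 0 0 0"

```text
time: 14.73
eef_pos: [0.6073, -0.0077, 0.1072]
tcp_rot: [-0.17, 0.819, 0.298, 0.46]
force: [-0.2, -0.2, -2.7]
width: 0.343
```

Call:
step_arm --pt "-0.004 0 0.0025 0 0 0 0" --pt "-0.004 0 0.0025 0 0 0 0"

```text
time: 14.9
eef_pos: [0.6074, -0.0078, 0.1062]
tcp_rot: [-0.17, 0.819, 0.298, 0.46]
force: [-0.4, -0.7, -1.5]
width: 0.343
```

```bash
python3 - <<'E'
from plan import *
log();h=toolT()@HT;print(h[:3,3].round(4),h[:3,2].round(4))
E
```

```text
t 14.9 q [-0.596  0.643  2.026  1.533  0.969 -1.005] p [ 0.6074 -0.0078  0.1062] F [-0.4 -0.7 -1.5] w 0.343
[ 0.5991 -0.0139  0.1305] [8.e-04 8.e-04 1.e+00]
```

Call:
step_arm --pt "-0.004 0 0.0025 0 0 0 0" --pt "-0.004 0 0.0025 0 0 0 0"

```text
time: 15.07
eef_pos: [0.6077, -0.0077, 0.1062]
tcp_rot: [-0.17, 0.818, 0.298, 0.461]
force: [-2.6, -0.6, 4.0]
width: 0.343
```

```bash
python3 - <<'E'
from plan import *
log();h=toolT()@HT;print(h[:3,3].round(4),h[:3,2].round(4))
E
```

```text
t 15.07 q [-0.596  0.645  2.026  1.536  0.971 -1.008] p [ 0.6077 -0.0077  0.1062] F [-2.6 -0.6  4. ] w 0.343
[ 0.5993 -0.0139  0.1304] [-1.5e-03 -2.0e-04  1.0e+00]
```

The foot is on the block, with about 6 N of load transferred. I'll open gently and then back out along the tool axis.

Call:
step_arm --pt "0 0 0 0 0 0 0.4" --pt "0 0 0 0 0 0 0.5" --pt "0 0 0 0 0 0 0.6" --pt "0 0 0 0 0 0 0.7" --pt "0 0 0 0 0 0 0.75" --pt "0 0 0 0 0 0 0.75" --pt "0 0 0 0 0 0 0.75"

```text
time: 15.65
eef_pos: [0.6077, -0.0076, 0.1061]
tcp_rot: [-0.17, 0.818, 0.298, 0.461]
force: [0.5, -0.5, -0.5]
width: 0.752
```

```bash
python3 - <<'E'
from plan import *
log();look("wrist","w13");look("scene","s13",(160,100,260,200),5)
E
```

```text
t 15.65 q [-0.596  0.645  2.026  1.536  0.971 -1.008] p [ 0.6077 -0.0076  0.1061] F [ 0.5 -0.5 -0.5] w 0.752
```

View pics/w13.png

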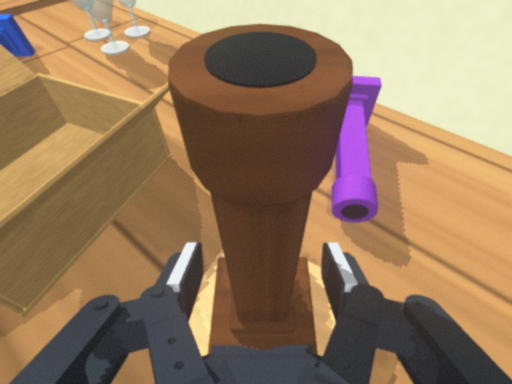

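View pics/s13.png

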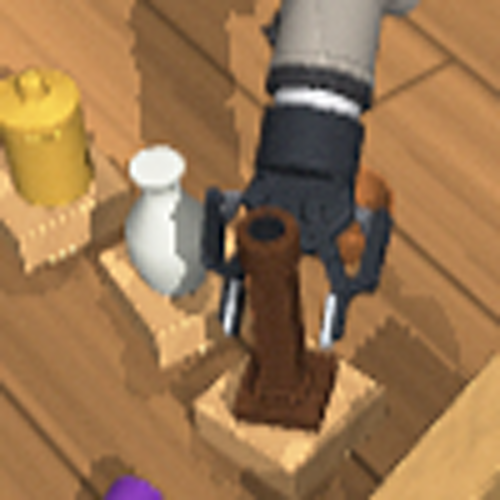

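Let go cleanly, with gaps on both sides. I'll check that the straight retreat is reachable.

```bash
python3 - <<'E'
from plan import *
s=r.state();T=toolT(s);q=s['joints']
for d in (.03,.06,.09,.12,.15):
    p=T[:3,3]-d*T[:3,2];q2=ik(p,T[:3,:3],[q],.01);print(d,p.round(3),None if q2 is None else q2.round(2))
for up in (.05,.1,.15):
    p=T[:3,3]-.1*T[:3,2]+[0,0,up];q2=ik(p,T[:3,:3],[q],.01);print(up,None if q2 is None else q2.round(2),rel(p)[0])
E
```

```text
0.03 [ 0.588 -0.024  0.122] [-0.65  0.6   2.05  1.47  1.   -0.99]
0.06 [ 0.568 -0.041  0.137] [-0.71  0.56  2.07  1.41  1.03 -0.96]
0.09 [ 0.549 -0.057  0.153] [-0.78  0.52  2.08  1.34  1.07 -0.94]
0.12 [ 0.529 -0.074  0.168] [-0.84  0.48  2.09  1.27  1.11 -0.91]
0.15 [ 0.51  -0.091  0.184] [-0.9   0.44  2.09  1.21  1.16 -0.88]
0.05 [-0.8   0.4   2.04  1.25  1.12 -0.77] [ 0.171 -0.001 -0.503]
0.1 [-0.8   0.3   1.99  1.19  1.17 -0.62] [ 0.343 -0.002 -0.607]
0.15 [-0.8   0.22  1.93  1.13  1.23 -0.48] [ 0.514 -0.002 -0.71 ]
```

Call:
step_arm --pt "0 0 -0.07 0 0 0 0.75" --pt "0 0 -0.15 0 0 0 0.75" --pt "0 0 -0.25 0 0 0 0.75" --pt "0 0 -0.36 0 0 0 0.75" --pt "0 0 -0.48 0 0 0 0.75" --pt "0.1 0 -0.54 0 0 0 0.75" --pt "0.25 0 -0.6 0 0 0 0.75" --pt "0.25 0 -0.6 0 0 0 0.75"

```text
time: 16.42
eef_pos: [0.5362, -0.0714, 0.2433]
tcp_rot: [-0.167, 0.817, 0.299, 0.464]
force: [0.8, -1.0, 1.0]
width: 0.75
```

```bash
python3 - <<'E'
from plan import *
log();look("scene","s14");look("side","d14",(190,120,360,330),3);look("wrist","w14")
a=np.load("pics/s14.npz");cv2.imwrite("pics/s14c.png",cv2.resize(a['im'][80:270,130:340,::-1],None,fx=3.5,fy=3,interpolation=cv2.INTER_CUBIC))
from meas import flaps,loc
flaps("s14","scene")
for t,n in (("s14","scene"),("w14","wrist"),("d14","side")):
    a=np.load(f"pics/{t}.npz");X_=cloud(n,a['d'],a['P']);im=a['im'].astype(int)
    dk=(im.sum(2)<240)&(im[...,0]-im[...,2]>10)
    near=dk&(np.hypot(X_[...,0]-.599,X_[...,1]+.014)<.06)
    for lo,hi in ((.06,.1),(.1,.13),(.13,.16),(.16,.188),(.192,.216),(.2165,.225)):
        k=near&(X_[...,2]>lo)&(X_[...,2]<hi)
        if k.sum()>5:
            q=X_[k][:,:2];e=np.percentile(q,[2,98],axis=0);print(n,lo,hi,k.sum(),e.round(4).tolist(),e.mean(0).round(4))
    print(n,"top z",np.percentile(X_[near][:,2],99.5).round(4))
    for nm,x,y,zl,zh in (("vase",.585,-.171,.06,.2),("tin",.615,-.328,.06,.2),("bowl",.457,-.142,.01,.08)):
        k=(np.hypot(X_[...,0]-x,X_[...,1]-y)<.065)&(X_[...,2]>zl)&(X_[...,2]<zh)
        if k.sum()>30:print(n,nm,k.sum(),np.percentile(X_[k],[2,98],axis=0).mean(0).round(3))
E
```

```text
t 16.42 q [-0.824  0.328  2.014  1.195  1.171 -0.685] p [ 0.5362 -0.0714  0.2433] F [ 0.8 -1.   1. ] w 0.75
1 393 2.4505499340474426
-1 543 2.323448024440722
scene 0.06 0.1 105 [[0.5794, -0.0232], [0.6269, 0.0165]] [ 0.6032 -0.0034]
scene 0.1 0.13 55 [[0.5824, -0.0123], [0.6197, 0.0076]] [ 0.6011 -0.0024]
scene 0.13 0.16 56 [[0.5835, -0.0124], [0.6188, 0.008]] [ 0.6011 -0.0022]
scene 0.16 0.188 43 [[0.5795, -0.0129], [0.6175, 0.0072]] [ 0.5985 -0.0028]
scene 0.192 0.216 61 [[0.5883, -0.0175], [0.6212, 0.0096]] [ 0.6047 -0.0039]
scene 0.2165 0.225 61 [[0.5815, -0.0289], [0.6195, 0.0079]] [ 0.6005 -0.0105]
scene top z 0.2225
scene vase 350 [ 0.599 -0.158  0.115]
scene tin 368 [ 0.614 -0.315  0.106]
scene bowl 320 [ 0.453 -0.137  0.033]
wrist 0.06 0.1 701 [[0.5738, -0.0393], [0.617, 0.0027]] [ 0.5954 -0.0183]
wrist 0.1 0.13 411 [[0.5784, -0.0351], [0.5967, -0.0136]] [ 0.5876 -0.0243]
wrist 0.13 0.16 493 [[0.5786, -0.0351], [0.5964, -0.0144]] [ 0.5875 -0.0248]
wrist 0.16 0.188 498 [[0.5785, -0.0351], [0.5967, -0.0137]] [ 0.5876 -0.0244]
wrist 0.192 0.216 918 [[0.5766, -0.0369], [0.6037, -0.0067]] [ 0.5902 -0.0218]
wrist 0.2165 0.225 1155 [[0.5775, -0.0358], [0.6134, 0.0004]] [ 0.5955 -0.0177]
wrist top z 0.2205
wrist vase 1030 [ 0.57  -0.174  0.108]
side 0.06 0.1 127 [[0.5743, -0.0417], [0.6201, -0.0131]] [ 0.5972 -0.0274]
side 0.1 0.13 67 [[0.5784, -0.0359], [0.6166, -0.0152]] [ 0.5975 -0.0255]
side 0.13 0.16 60 [[0.5812, -0.0365], [0.6159, -0.0181]] [ 0.5985 -0.0273]
side 0.16 0.188 41 [[0.5889, -0.038], [0.6137, -0.0208]] [ 0.6013 -0.0294]
side 0.192 0.216 76 [[0.5765, -0.04], [0.6164, -0.0088]] [ 0.5964 -0.0244]
side 0.2165 0.225 76 [[0.5785, -0.0372], [0.6162, 0.004]] [ 0.5974 -0.0166]
side top z 0.2219
side vase 514 [ 0.59  -0.179  0.112]
side tin 695 [ 0.608 -0.327  0.106]
side bowl 490 [ 0.452 -0.141  0.034]
```

View pics/s14c.png

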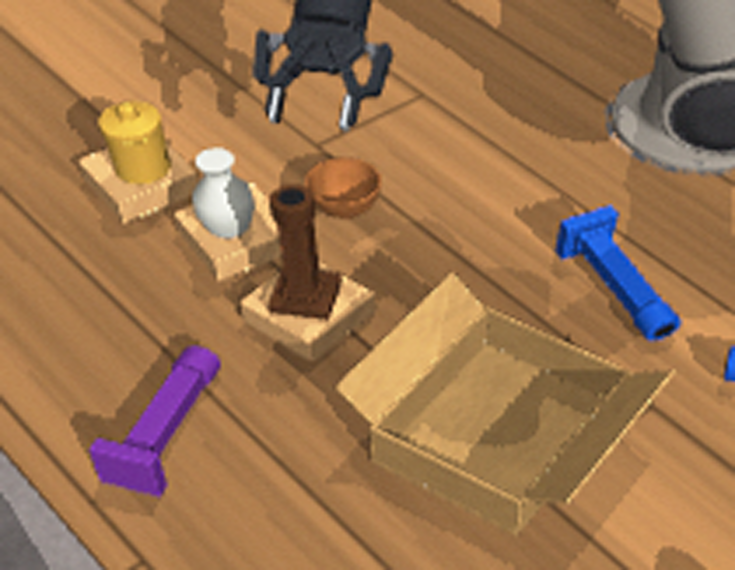

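View pics/d14.png

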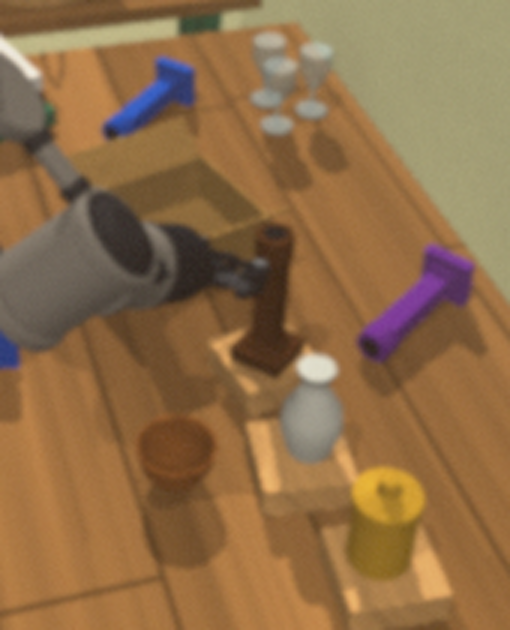

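View pics/w14.png

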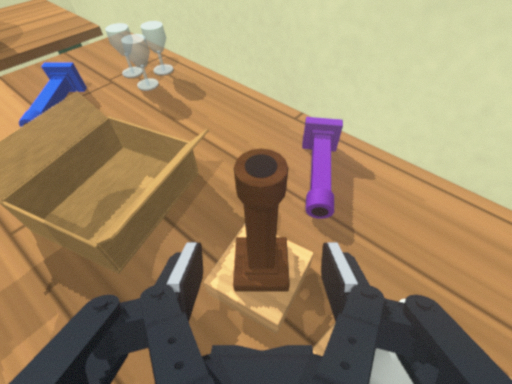

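The holder stands upright on the block:
- **Height and centre:** its top is at z ≈ 0.221, against 0.220 expected. The cup-top centre, averaged over the three views, is about (0.598, -0.015), within 2 mm of the block centre.
- **Flaps:** 2.45 and 2.32 rad.
- **Robot:** clear of everything.

Handing in.

```bash
python3 -c "
from rig import r
print(r.hand_in())"
```

```text
the job is handed in; nothing more can be done
None
```

I swung both flaps open, lifted the candle holder out and laid it on its side on the bare table, then let go of it. I then took it up again with a tilted grasp, stood it foot down on the empty block, let go and backed away. It was handed in at about 16.6 s of the 72 s allowed.

- **Holder at the end:** its top measured about z = 0.221 m (0.220 expected), and its axis about 2 mm from the block centre (averaged over three views). From the pose it was held in, its tilt on release was under 0.01 rad.
- **Flaps:** about 2.45 and 2.32 rad, well past the 1.8 rad needed.
- **Vase, tin and bowl:** they look undisturbed in the last pictures. I didn't measure their start poses separately. In the last views the vase's centre differs by up to about 30 mm from one camera to another, because each sees only one side of it, so that reading neither confirms nor rules out a small shift.
- **One rough moment:** laying the holder on the table pressed it down with about 44 N, read as wrist force through the fingers, against the 120 N wrist limit. I eased off before opening.

The hand-in gave no verdict, so success isn't confirmed beyond these checks.

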